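# Clear the glassware, put the reagent bottle on the balance, put the glassware back

### The arm

A 6-joint arm with a two-finger parallel gripper is mounted at the origin on a cart in front of the work surface, level with it; the furniture and walls round the work are solid. World frame = base frame: x ahead of the robot, y to its left, z up, the work surface at z = 0. Lengths are in m, angles in degrees, forces in N, time in s.
With the tool pointing down it reaches from about 0.375 to 0.9 m from the base axis. Payload 3.1 kg.
Tool frame: the origin (TCP) lies on the centre line of the jaws, within the pads' length; the fingertips stand 17 mm ahead of it and the grasp point (between the pads) lies 2 mm behind it; z points along the fingers, y is the line along which they close (so a half turn about z gives the same grasp; the last joint's range is limited). The gripper opens to 87 mm and grips with 3 to 60 N. Pads are 19 mm wide; open, the fingers measure 117 mm over their backs; the gripper's body (75 mm by 190 mm) begins 51 mm behind the grasp point.
Start: joints at [59.674, 30.224, 82.088, -0, 67.689, -10.227], TCP at [0.215, 0.587, 0.2] pointing down, gripper open.
Joint ranges: [-176.69, 176.69], [-43.24, 126.21], [12.49, 139.97], [-82, 262], [0, 151.66], [-163.58, 163.58]. Speed limits (degrees/s): [159.86, 159.86, 180, 180, 180, 180].

### API

Orientations are given as a 3x3 rotation matrix whose columns are the frame's x, y, z axes.
In Python, from rig import bot, imaging, finder gives the robot as it stands. The module is installed in compiled form; this text tells all that it offers.
- The arm moves only by the tool play_rows, never from a script. Its argument "motion" is a list that holds one entry, the list of rows, each a list of 6 numbers: the shift along the tool's x, y, z in m, then the turn, a rotation vector about the tool's x, y, z in degrees. In form: [[[dx, dy, dz, wx, wy, wz], ...]]. A call has 1 to 8 rows; each row is the pose to reach, as a shift and turn from the pose commanded when the call began, along the tool's axes at that moment; what a row does not reach only later rows make up. A row lasts 1/12 s, in which the tool goes at most 41.7 mm and 7.16 degrees, less where a joint would pass 70% of its speed; a pose out of reach is approached as far as the arm can. A call with a gripper value outside its range is refused whole. "fingers" is the finger opening in m, from 0 to 0.087, set as the call begins (left out, the last holds). The fingers move at their own pace and stop on an object; the grip force is fixed at half the most. Time passes only in rows, so rows that repeat a pose let the fingers close. It gives the time, the measured TCP pose, the force, the opening and the grip force at its end, in the units of the state.
- bot.read_state(): the state, without advancing time (a new reading comes with each control period).
- imaging.capture(name): name is "scene" or "side" or "wrist"; returns a dict with "frame" (480x640x3 uint8, red, green, blue), "camera_matrix" (3x3 intrinsics, pixels), "k1" (the pictures are not rectified: a ray, as slopes to the right and down, at radius r is drawn at 1 + k1 r^2 times it, then the intrinsics apply), "R" (3x3) and "t" (3): a world point X has camera coordinates R X + t. Camera axes: x right, y down, z forward; pixel columns grow to the right and rows downward; lengths in m; the calibration is good to about 2 mm. A picture is of the moment at which its call begins. There is no depth.
- bot.hand_in(): hands the job in; it is judged then, once.
Trained networks look in the newest picture that a camera, given by its name, has taken for a name from the list of things; names that differ only in an ending like _2 or _b are one class to them, and where a whole thing is asked for, a point or a joint stands for the part that bears it (a point fixed in the world has none). Each returns a list of dicts, best first, with "confidence" (0 to 1); they miss things now and then, are a little off and sometimes report something else, mostly with a low value. They report only what shows in the picture. A call takes as long as a camera call.
- finder.recognise(camera, name): "at" ([x, y, z] in m, in world coordinates, good to about 4 mm: the middle of the surface that is visible of it).
- finder.outline_of(camera, name): "pixels" (480x640 bool, what is visible of it).
The state is a dict: "time_s": time; "joint_positions": joint angles; "qvel": joint speeds; "tau": joint torques, N m; "position": TCP position; "tcp_rot": TCP orientation; "force": force on the tool from outside, world axes, zero at the start; "moment": the same for the moment, N m; "opening": opening from 0.0 (shut) to 1.0 (fully open); "grasp_force": force on a finger pad.
Only numpy, scipy, OpenCV 4.12 (cv2) and the standard library are available. Lean on these libraries where they do the work, as an engineer would, in place of code of your own. Each camera call takes 0.05 s, during which the arm holds its last target. There are 200 camera calls.

### The job

The small white reagent bottle is hemmed in between the test-tube rack and three pieces of glassware: a measuring cylinder, a conical flask and a small beaker. Clear all three pieces over to the steel tray, standing upright side by side; only then fetch the reagent bottle and stand it on the middle of the balance's weighing plate; then put each piece of glassware back, upright, on the very spot where it stood, without knocking any over and without disturbing the little stoppered bottle at the end of the rack.

Things in the scene. Friction and masses are not known exactly. Their poses are not given: they have to be found in the camera images.
- rack: Wooden test-tube rack, 54 x 170 x 78 mm, with three test tubes (tops about 150 mm up), fixed. Origin: centre of its underside; y along its length. The reagent bottle stands about 90 mm to its -x side (towards the robot); the glassware stands 66 to 73 mm from the bottle, centre to centre, one piece left, one right, one in front of it; which is where changes.
- reagent_bottle: Small white plastic reagent bottle with a label and a black cap, 37 mm across, 70 mm tall (cap 23 mm across above 58 mm), about 0.09 kg; cap fixed. Loose, upright; origin at the centre of its underside, z up. Grip it round the white body.
- cylinder: Clear 50 ml measuring cylinder, 199 mm tall: tube 29 mm across on a blue hexagonal foot 52 x 60 mm and 6 mm thick, about 0.08 kg. Loose, upright; origin at the centre of the foot's underside, z up. Grip it high on the tube (0.17 m up or more), so that the gripper's body clears its top.
- flask: Clear conical flask with some blue content (solid), 80 mm across the base, 126 mm tall, narrowing upward; for gripping it is a plain cone from 80 mm at the base to about 34 mm at the top, about 45 mm 0.1 m up, about 0.13 kg. Loose, upright; origin at the centre of its underside, z up. Grip it near the top.
- beaker: Small clear beaker with spout, 54 mm across (58 over the spout), 70 mm tall, open top, solid enough to be gripped across its outside, about 0.06 kg. Loose, upright; origin at the centre of its underside, z up.
- stopper_bottle: Very small clear glass bottle with a ground stopper, 32 mm across, 63 mm tall, loose, near one end of the rack (about 0.12 m from the rack's middle). To be left alone. Origin at the centre of its underside.
- tray: Flat stainless tray, 350 x 245 mm, rim 20 mm high and 8 mm wide, fixed, empty at the start: the side area. Origin: centre of its underside; x along its 350 mm. Inner floor 2 mm above the origin, about 318 x 212 mm. It stands left or right of the rack, the balance on the other side.
- balance: Electronic balance, 205 x 194 x 52 mm, fixed. Origin: centre of its underside; its -y is the key side, which faces the robot.
- plate (a point): Middle of the top face of the balance's flat weighing plate (191 x 124 mm; nothing moves), 47 mm above the worktop; its axes are the balance's.

How it is judged (in metres and radians):
On the way, in this order (a step that is already met when the one before it is completed fails the run):
1. cylinder, flask and beaker all stand upright and released on the steel tray's floor (x of cylinder in the frame of tray between -0.15 and 0.15 m and y of cylinder in the frame of tray between -0.1 and 0.1 m and z of each of cylinder, flask, beaker in the frame of tray below 0.008 m and angle between each of cylinder, flask, beaker's own z axis and vertical below 0.1 rad and contact force between the fingers and cylinder below 0.3 N and linear speed of each of cylinder, flask, beaker below 0.03 m/s and x of flask in the frame of tray between -0.15 and 0.15 m and y of flask in the frame of tray between -0.1 and 0.1 m and contact force between the fingers and flask below 0.3 N and x of beaker in the frame of tray between -0.15 and 0.15 m and y of beaker in the frame of tray between -0.1 and 0.1 m and contact force between the fingers and beaker below 0.3 N), for 0.2 s.
2. the reagent bottle stands upright and released on the balance's plate, within 20 mm of its middle (horizontal distance between reagent_bottle and plate below 0.02 m and z of reagent_bottle in the frame of plate between -0.004 and 0.006 m and angle between reagent_bottle's own z axis and vertical below 0.1 rad and contact force between the fingers and reagent_bottle below 0.3 N and linear speed of reagent_bottle below 0.03 m/s), for 0.2 s.
At the end, for the whole second after the job is handed in: The reagent bottle stands upright on the balance's plate, within 20 mm of its middle; cylinder, flask and beaker each stand upright within 15 mm of where they stood at the start; all are released and at rest; the stoppered bottle is within 15 mm of its place and upright (all of step 2 and distance of each of cylinder, flask, beaker, stopper_bottle from where it was at the start of the episode below 0.015 m and angle between each of cylinder, flask, beaker, stopper_bottle's own z axis and vertical below 0.1 rad and contact force between the fingers and cylinder below 0.3 N and linear speed of each of cylinder, flask, beaker below 0.03 m/s and contact force between the fingers and flask below 0.3 N and contact force between the fingers and beaker below 0.3 N); the robot touches nothing.
It fails at once if a piece of glassware or a bottle is tipped over (angle between any of cylinder, flask, beaker, reagent_bottle, stopper_bottle's own z axis and vertical above 0.6 rad).
It fails at once if the stoppered bottle is pushed more than 20 mm away (distance of stopper_bottle from where it was at the start of the episode above 0.02 m).
It also fails if it takes over 150 s, if anything falls off the work surface, if the arm or the gripper's body presses on something with over 40 N, if the wrist force passes 120 N, or if a joint passes its speed limit or range.

## Working session

There is one attempt and no reset: what is moved stays moved. The work goes in short steps, Python scripts to look and compute and a tool call to move; the robot and the scene stay as the last step left them, time stands still between calls to the robot, and variables do not carry over. Pictures are saved under pics/ and viewed, at most 14 in all, crops included, and the job is handed in when it is done.

Besides the shell and the picture viewer there is one more tool, called after "Request:" as a command line: name --argument value ..., lists and objects as JSON in quotes. play_rows: Moves the arm, as the interface text tells. Its arguments: {"type":"object","properties":{"motion":{"type":"array"},"fingers":{"type":"number"}},"required":["motion"]}

```bash
mkdir -p pics; cat > h.py <<'E'
from rig import bot, imaging, finder
import numpy as np, cv2
def cap(n,fn=None):
    c=imaging.capture(n)
    if fn: cv2.imwrite('pics/'+fn,c['frame'][:,:,::-1])
    return c
def proj(c,X):
    p=np.asarray(c['R'])@np.asarray(X)+np.asarray(c['t']); s=p[:2]/p[2]; s=s*(1+c['k1']*(s@s))
    K=np.asarray(c['camera_matrix']); return K[:2,:2]@s+K[:2,2]
def ray(c,uv):
    K=np.asarray(c['camera_matrix']); d=np.linalg.solve(K[:2,:2],np.asarray(uv,float)-K[:2,2]); s=d.copy()
    for _ in range(20): s=d/(1+c['k1']*(s@s))
    R=np.asarray(c['R']); o=-R.T@np.asarray(c['t']); v=R.T@np.array([*s,1]); return o,v
def onz(c,uv,z):
    o,v=ray(c,uv); return o+v*(z-o[2])/v[2]
E
python3 - <<'E'
from h import *
np.set_printoptions(precision=4,suppress=True)
s=bot.read_state(); print(s['position'],s['tcp_rot'],s['time_s'],s['opening'])
for n in ['scene','side','wrist']:
    c=cap(n,n+'0.png'); print(n,'campos',-np.asarray(c['R']).T@c['t'],'fwd',np.asarray(c['R'])[2])
    for o in ['rack','reagent_bottle','cylinder','flask','beaker','stopper_bottle','tray','balance']:
        for d in finder.recognise(n,o)[:2]:
            if d['confidence']>.3: print(' ',o,np.array(d['at']),round(d['confidence'],2),proj(c,d['at']).round())
E
```

```text
[0.2143 0.5863 0.1991] [[-0.9391  0.3436 -0.0011]
 [ 0.3436  0.9391 -0.0019]
 [ 0.0004 -0.0021 -1.    ]] 0.0 0.9990750160616862
scene campos [-0.2961 -0.6871  0.811 ] fwd [ 0.6409  0.5217 -0.5631]
  reagent_bottle [ 0.5449 -0.0361  0.0401] 0.71 [330. 250.]
  flask [0.5351 0.0351 0.0373] 0.87 [305. 242.]
  beaker [ 0.519  -0.0993  0.0461] 0.59 [344. 263.]
  stopper_bottle [0.6484 0.0754 0.0333] 0.6 [322. 219.]
  balance [0.5045 0.3092 0.0499] 0.74 [223. 205.]
side campos [ 0.6405 -0.92    0.4476] fwd [-0.0713  0.9259 -0.371 ]
  rack [ 0.6437 -0.0827  0.0698] 0.77 [357. 264.]
  reagent_bottle [ 0.5607 -0.0399  0.0458] 0.79 [317. 265.]
  cylinder [ 0.4879 -0.0305  0.1025] 0.6 [281. 237.]
  flask [0.5608 0.0272 0.0654] 0.95 [319. 244.]
  beaker [ 0.5342 -0.1173  0.0524] 0.61 [299. 278.]
  tray [ 0.4927 -0.3617 -0.0005] 0.71 [253. 382.]
  balance [0.5491 0.2905 0.0436] 0.85 [323. 215.]
wrist campos [0.1445 0.614  0.384 ] fwd [ 0.2545 -0.0932 -0.9626]
```

View pics/scene0.png

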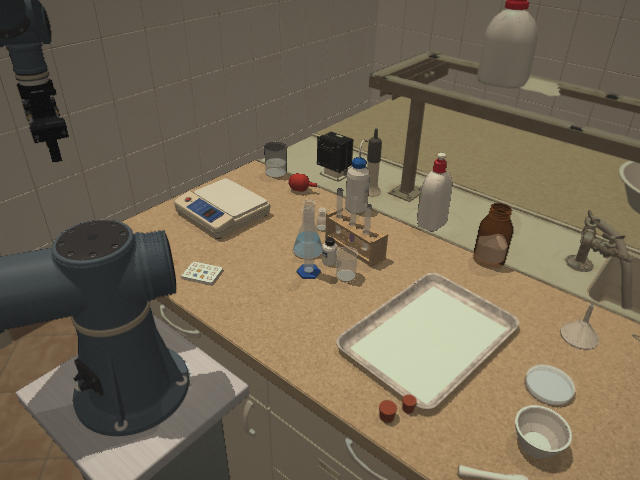

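View pics/side0.png

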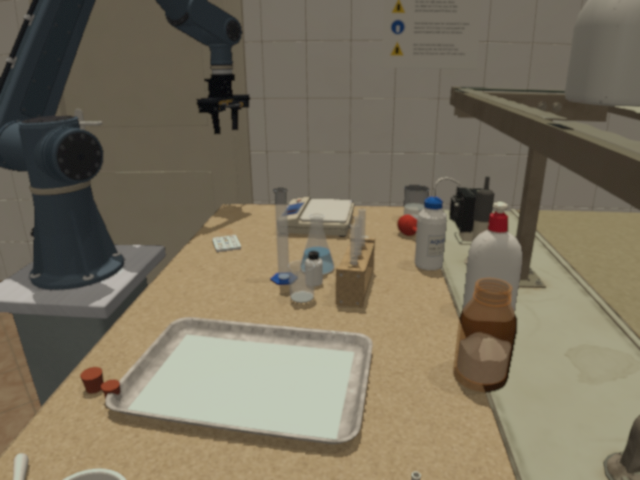

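```bash
cat >> h.py <<'E'
from scipy.spatial.transform import Rotation as Ro
def go(x,y,z,yaw=180.):
    """rounded row to reach pointing-down pose whose tool x has world heading yaw"""
    s=bot.read_state(); R=np.asarray(s['tcp_rot']); c,n=np.cos(np.radians(yaw)),np.sin(np.radians(yaw))
    T=np.array([[c,n,0],[n,-c,0],[0,0,-1]])
    d=R.T@(np.array([x,y,z])-s['position']); w=Ro.from_matrix(R.T@T).as_rotvec(degrees=True)
    print('row',d.round(4),w.round(1),'at',np.round(s['position'],4),'t',round(s['time_s'],2),'open',round(s['opening']*87,1))
E
python3 -c "
from h import *
go(.214,.586,.36);go(.41,-.03,.36)"
```

```text
row [ 0.0004 -0.0011 -0.1599] [ -0.   -0.  -20.1] at [0.2147 0.5869 0.2001] t 1.35 open 87.2
row [-0.3954 -0.5122 -0.1599] [ -0.   -0.  -20.1] at [0.2147 0.5869 0.2001] t 1.35 open 87.2
```

Request:
play_rows --motion '[[[0,0,-0.16,0,0,0],[0,0,-0.16,0,0,0],[0,0,-0.16,0,0,0],[0,0,-0.16,0,0,0],[-0.395,-0.512,-0.16,0,0,-20.1],[-0.395,-0.512,-0.16,0,0,-20.1],[-0.395,-0.512,-0.16,0,0,-20.1],[-0.395,-0.512,-0.16,0,0,-20.1]]]'

```text
time_s: 2.02
position: [0.2649, 0.4264, 0.3603]
tcp_rot: [[-1.0, -0.005, 0.001], [-0.005, 1.0, 0.0], [-0.001, 0.0, -1.0]]
force: [1.0, -0.6, -0.0]
opening: 0.999
grasp_force: 0.0
```

```bash
python3 -c "
from h import *
go(.41,-.03,.36)"
```

```text
row [-1.428e-01 -4.571e-01  3.000e-04] [0.  0.  0.3] at [0.2649 0.4264 0.3603] t 2.02 open 86.9
```

Request:
play_rows --motion '[[[-0.143,-0.457,0,0,0,0.3],[-0.143,-0.457,0,0,0,0.3],[-0.143,-0.457,0,0,0,0.3],[-0.143,-0.457,0,0,0,0.3],[-0.143,-0.457,0,0,0,0.3],[-0.143,-0.457,0,0,0,0.3],[-0.143,-0.457,0,0,0,0.3],[-0.143,-0.457,0,0,0,0.3]]]'

```text
time_s: 2.68
position: [0.3645, 0.1081, 0.3605]
tcp_rot: [[-1.0, 0.005, 0.001], [0.005, 1.0, 0.0], [-0.001, 0.0, -1.0]]
force: [1.1, -0.0, -0.3]
opening: 1.002
grasp_force: 0.0
```

Request:
play_rows --motion '[[[-0.035,-0.115,0,0,0,0],[-0.041,-0.134,0,0,0,0],[-0.041,-0.134,0,0,0,0],[-0.041,-0.134,0,0,0,0],[-0.041,-0.134,0,0,0,0],[-0.041,-0.134,0,0,0,0],[-0.041,-0.134,0,0,0,0],[-0.041,-0.134,0,0,0,0]]]'

```text
time_s: 3.35
position: [0.4042, -0.0229, 0.36]
tcp_rot: [[-1.0, 0.003, -0.0], [0.003, 1.0, 0.001], [0.0, 0.001, -1.0]]
force: [0.3, -0.2, -0.5]
opening: 1.001
grasp_force: 0.0
```

```bash
python3 - <<'E'
from h import *
np.set_printoptions(precision=4,suppress=True)
go(.41,-.03,.36)
c=cap('wrist','wrist1.png'); print('campos',-np.asarray(c['R']).T@c['t'])
for o in ['rack','reagent_bottle','cylinder','flask','beaker','stopper_bottle']:
    for d in finder.recognise('wrist',o)[:1]:
        if d['confidence']>.3: print(' ',o,np.array(d['at']),round(d['confidence'],2),proj(c,d['at']).round())
E
```

```text
row [-0.0058 -0.0071  0.    ] [ 0.  -0.  -0.2] at [ 0.4042 -0.0229  0.36  ] t 3.35 open 87.1
campos [ 0.3296 -0.0212  0.544 ]
  rack [ 0.644  -0.0368  0.0735] 0.8 [312. 356.]
  reagent_bottle [ 0.5453 -0.038   0.0523] 0.81 [311. 290.]
  cylinder [ 0.4792 -0.0219  0.1295] 0.96 [321. 266.]
  flask [0.5315 0.0348 0.0525] 0.82 [360. 281.]
  beaker [ 0.5419 -0.0943  0.0424] 0.91 [274. 285.]
  stopper_bottle [0.6532 0.078  0.0655] 0.64 [387. 358.]
```

View pics/wrist1.png

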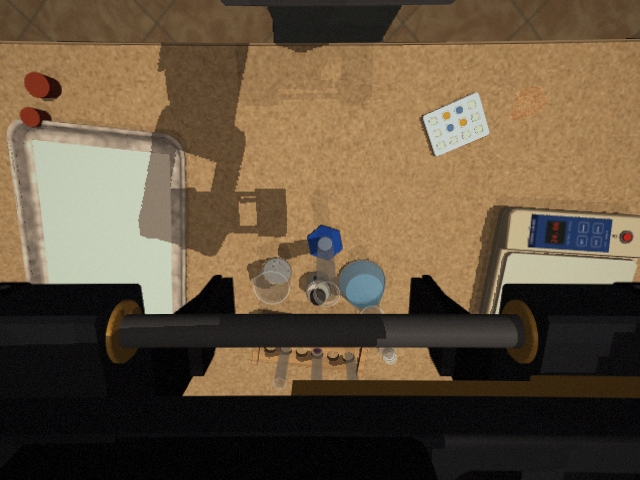

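```bash
cat >> h.py <<'E'
from scipy.optimize import minimize
M={'cylinder':[(.028,0),(.028,.006),(.0145,.006),(.0145,.199)],'flask':[(.04,0),(.017,.1),(.017,.126)],
'beaker':[(.027,0),(.027,.07)],'reagent_bottle':[(.0185,0),(.0185,.055),(.0115,.058),(.0115,.07)],'stopper_bottle':[(.016,0),(.016,.04),(.009,.05),(.009,.063)]}
A=np.linspace(0,2*np.pi,32,endpoint=False)
def sil(c,o,x,y,z0=0,S=4):
    im=np.zeros((480*S,640*S),np.uint8)
    for (r,z),(r2,z2) in zip(M[o],M[o][1:]):
        P=[proj(c,(x+q*np.cos(a),y+q*np.sin(a),z0+w)) for q,w in((r,z),(r2,z2)) for a in A]
        cv2.fillConvexPoly(im,cv2.convexHull(((np.array(P)+.5)*S-.5).round().astype(np.int32)),1)
    return cv2.resize(im.astype(np.float32),(640,480),interpolation=cv2.INTER_AREA)
def fit(o,views,x0,z0=0):
    """views: list of (capture, mask); IoU fit of the upright model"""
    def f(p):
        v=0
        for c,m in views:
            s=sil(c,o,p[0],p[1],z0); v-=np.minimum(s,m).sum()/np.maximum(s,m).sum()
        return v/len(views)
    r=minimize(f,x0,method='Nelder-Mead',options=dict(initial_simplex=np.array([x0,[x0[0]+.012,x0[1]],[x0[0],x0[1]+.012]]),xatol=3e-4,fatol=1e-4,maxiter=50))
    return r.x.round(4),round(-r.fun,3)
E
python3 - <<'E'
from h import *
C={n:cap(n) for n in ['wrist','scene','side']}
X0={'cylinder':[.48,-.025],'flask':[.545,.034],'beaker':[.54,-.10],'reagent_bottle':[.553,-.035],'stopper_bottle':[.655,.076]}
for o in X0:
    V=[]
    for n in C:
        d=finder.outline_of(n,o)
        if d and d[0]['confidence']>.3:
            m=d[0]['pixels'].astype(np.float32); V.append((C[n],m)); print(o,n,round(d[0]['confidence'],2),int(m.sum()),*fit(o,V[-1:],X0[o]))
    if V: print(' all',*fit(o,V,X0[o]))
for o in ['tray','balance','rack']:
  for n in ['scene']:
    d=finder.outline_of(n,o)
    if d:
        m=d[0]['pixels'].astype(np.uint8); k=max(cv2.findContours(m,0,1)[0],key=cv2.contourArea)
        q=cv2.boxPoints(cv2.minAreaRect(k)); h=cv2.approxPolyDP(cv2.convexHull(k),6,True)[:,0]; print(o,n,h.tolist(),[onz(C[n],u,{'tray':.02,'balance':.047,'rack':.078}[o]).round(3)[:2].tolist() for u in h])
E
```

```text
cylinder wrist 0.66 1944 [ 0.4861 -0.0167] 0.902
cylinder side 0.79 1240 [ 0.4862 -0.0134] 0.819
 all [ 0.4865 -0.0166] 0.857
flask wrist 0.62 2104 [0.5541 0.044 ] 0.816
flask scene 0.66 419 [0.5549 0.0434] 0.368
flask side 0.83 988 [0.5551 0.0518] 0.647
 all [0.5544 0.044 ] 0.605
beaker wrist 0.57 1370 [ 0.5355 -0.0964] 0.864
beaker scene 0.73 697 [ 0.5351 -0.0955] 0.899
beaker side 0.83 1011 [ 0.534  -0.0874] 0.888
 all [ 0.5351 -0.0948] 0.875
reagent_bottle wrist 0.68 227 [ 0.5499 -0.0293] 0.305
reagent_bottle scene 0.66 341 [ 0.55   -0.0294] 0.843
reagent_bottle side 0.8 335 [ 0.5546 -0.0241] 0.564
 all [ 0.5533 -0.028 ] 0.564
stopper_bottle wrist 0.53 281 [0.6698 0.088 ] 0.472
 all [0.6698 0.088 ] 0.472
tray scene [[436, 273], [518, 324], [424, 409], [340, 350], [336, 339]] [[0.664, -0.269], [0.625, -0.491], [0.303, -0.45], [0.316, -0.248], [0.335, -0.223]]
balance scene [[269, 203], [268, 214], [220, 238], [174, 206], [183, 193], [225, 178]] [[0.6, 0.225], [0.557, 0.187], [0.396, 0.198], [0.416, 0.408], [0.477, 0.447], [0.616, 0.425]]
rack scene [[338, 189], [370, 205], [387, 234], [385, 257], [373, 265], [326, 236]] [[0.746, 0.098], [0.735, -0.019], [0.65, -0.131], [0.568, -0.181], [0.524, -0.177], [0.544, -0.024]]
```

Request:
play_rows --motion '[[[-0.04,0.003,0,0,0,0],[-0.082,0.0065,0,0,0,-0.2],[-0.082,0.0065,0,0,0,-0.2],[-0.082,0.0065,0.04,0,0,-0.2],[-0.082,0.0065,0.08,0,0,-0.2],[-0.082,0.0065,0.12,0,0,-0.2],[-0.082,0.0065,0.15,0,0,-0.2],[-0.082,0.0065,0.15,0,0,-0.2]]]'

```text
time_s: 5.42
position: [0.482, -0.017, 0.2045]
tcp_rot: [[-1.0, 0.002, -0.013], [0.002, 1.0, 0.004], [0.013, 0.004, -1.0]]
force: [-1.0, 0.2, 0.4]
opening: 0.998
grasp_force: 0.0
```

```bash
python3 - <<'E'
from h import *
go(.4865,-.0165,.173)
c=cap('wrist','wrist2.png')
for o in ['cylinder','flask','beaker','reagent_bottle']:
    d=finder.outline_of('wrist',o)
    if d: m=d[0]['pixels'].astype(np.float32); print(o,round(d[0]['confidence'],2),int(m.sum()),*fit(o,[(c,m)],{'cylinder':[.4865,-.0165],'flask':[.554,.044],'beaker':[.535,-.095],'reagent_bottle':[.55,-.029]}[o]))
E
```

```text
row [-0.0049  0.0004  0.0315] [ 0.2 -0.8 -0.1] at [ 0.482  -0.017   0.2045] t 5.42 open 86.8
cylinder 0.95 4441 [ 0.4855 -0.0167] 0.908
flask 0.89 4028 [0.553  0.0439] 0.735
beaker 0.76 2581 [ 0.5341 -0.0952] 0.749
reagent_bottle 0.59 171 [ 0.5543 -0.031 ] 0.112
```

View pics/wrist2.png

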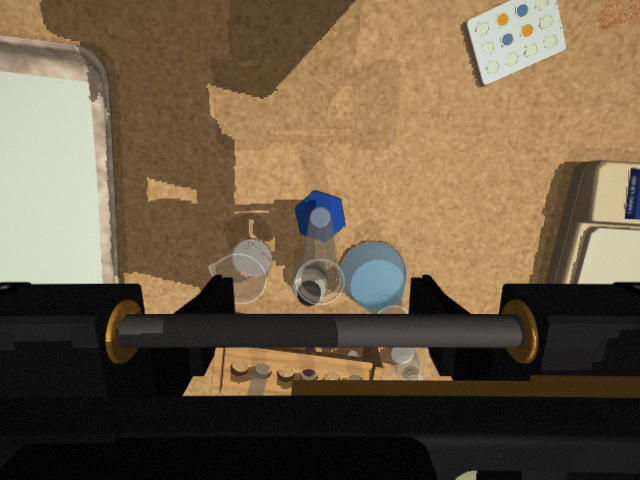

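Request:
play_rows --motion '[[[-0.001,0,0.02,0,0,0],[-0.003,0,0.031,0,0,0],[-0.003,0,0.031,0,0,0],[-0.003,0,0.031,0,0,0]]]'

```text
time_s: 6.0
position: [0.4909, -0.0185, 0.1804]
tcp_rot: [[-1.0, 0.002, 0.002], [0.002, 1.0, -0.001], [-0.002, -0.001, -1.0]]
force: [-0.0, -0.0, 0.3]
opening: 0.995
grasp_force: 0.0
```

Request:
play_rows --motion '[[[0,0,0,0,0,0],[0,0,0,0,0,0],[0,0,0,0,0,0],[0,0,0,0,0,0],[0,0,0,0,0,0],[0,0,0,0,0,0],[0,0,0,0,0,0],[0,0,0,0,0,0]]]' --fingers 0.0

```text
time_s: 6.67
position: [0.4898, -0.0182, 0.179]
tcp_rot: [[-1.0, 0.002, -0.0], [0.002, 1.0, 0.0], [0.0, 0.0, -1.0]]
force: [-0.0, 0.1, 0.0]
opening: 0.476
grasp_force: 0.0
```

Request:
play_rows --motion '[[[0,0,0,0,0,0],[0,0,0,0,0,0],[0,0,0,0,0,0],[0,0,0,0,0,0],[0,0,0,0,0,0]]]'

```text
time_s: 7.08
position: [0.4898, -0.0182, 0.179]
tcp_rot: [[-1.0, 0.002, -0.0], [0.002, 1.0, -0.0], [0.0, -0.0, -1.0]]
force: [0.6, -0.1, -0.1]
opening: 0.097
grasp_force: 0.0
```

```bash
python3 -c "
from h import *
s=bot.read_state();print(s['opening'],s['grasp_force'],s['force']);go(.384,-.345,.28)"
```

```text
0.09734314825418225 0.0 [ 0.58025911 -0.07457903 -0.07984653]
row [ 0.1053 -0.327  -0.101 ] [-0.  -0.  -0.1] at [ 0.4898 -0.0182  0.179 ] t 7.08 open 8.5
```

```bash
python3 - <<'E'
from h import *
go(.4865,-.0165,.173)
C={n:cap(n,n+'3.png') for n in ['wrist','scene','side']}
V=[]
for n in C:
    d=finder.outline_of(n,'cylinder')
    if d: m=d[0]['pixels'].astype(np.float32); print(n,d[0]['confidence'],fit('cylinder',[(C[n],m)],[.486,-.0165]))
p=proj(C['side'],bot.read_state()['position']).astype(int); print(p)
a=C['side']['frame'][p[1]-60:p[1]+100,p[0]-80:p[0]+80]; b=C['wrist']['frame'][160:400,160:480]
cv2.imwrite('pics/crop3.png',np.hstack([cv2.resize(a,(400,400)),cv2.resize(b,(400,400))])[:,:,::-1])
E
```

```text
row [0.0033 0.0017 0.006 ] [-0.  -0.  -0.1] at [ 0.4898 -0.0182  0.179 ] t 7.08 open 8.5
wrist 0.86 (array([ 0.4853, -0.0169]), np.float64(0.728))
scene 0.71 (array([ 0.486 , -0.0165]), np.float64(-0.0))
side 0.82 (array([ 0.4874, -0.0159]), np.float64(0.844))
[281 198]
```

View pics/crop3.png

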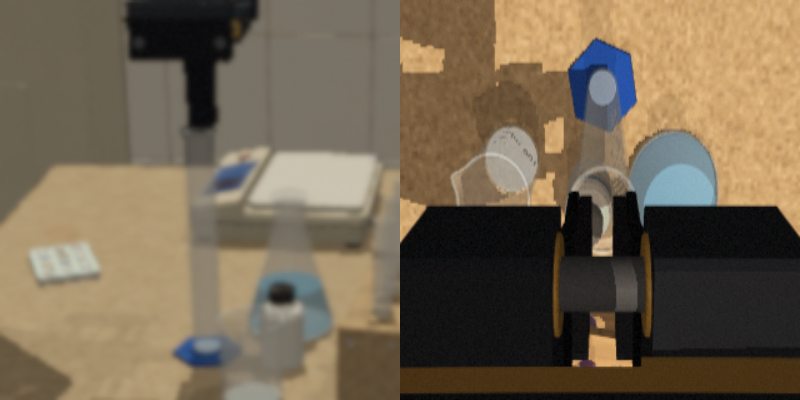

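```bash
python3 - <<'E'
from h import *
c=cap('side')
R=np.array([[-.9391,.3436,0],[.3436,.9391,0],[0,0,-1]]);p=np.array([.2143,.5863,.2])
for s in(-1,1):
  for dz in(-.02,0,.017): print('side0',s,dz,proj(c,p+R@[0,s*.05,dz]).round(1))
p=np.array([.4898,-.0182,.179])
for dz in(-.05,-.02,0,.017): print('side3',proj(c,p-[0,0,dz]).round(1), 'cyl top',proj(c,[.4862,-.0165,.199]).round(1))
a=cv2.imread('pics/side0.png')[80:160,180:260]; b=cv2.imread('pics/side3.png')[150:230,240:320]
cv2.imwrite('pics/crop4.png',np.hstack([cv2.resize(a,(400,400),interpolation=0),cv2.resize(b,(400,400),interpolation=0)]))
E
```

```text
side0 -1 -0.02 [216.3 134.9]
side0 -1 0 [216.8 141.3]
side0 -1 0.017 [217.3 146.6]
side0 1 -0.02 [234.4 130.4]
side0 1 0 [234.8 136.4]
side0 1 0.017 [235.1 141.5]
side3 [280.6 174.6] cyl top [279.5 189.1]
side3 [281.1 189.3] cyl top [279.5 189.1]
side3 [281.5 199. ] cyl top [279.5 189.1]
side3 [281.8 207.1] cyl top [279.5 189.1]
```

View pics/crop4.png

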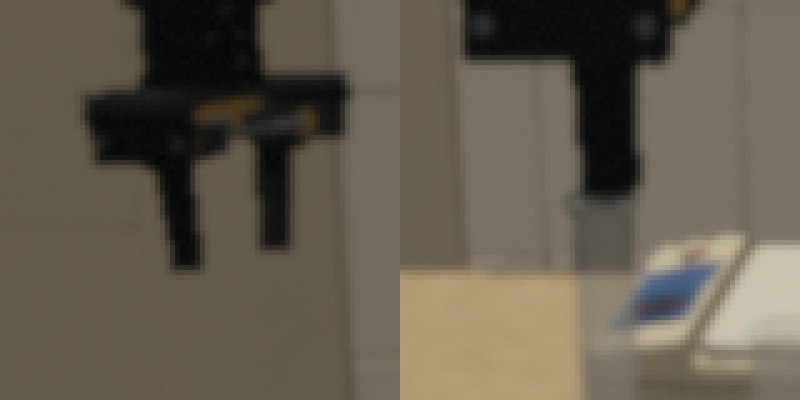

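```bash
python3 - <<'E'
from h import *
s=bot.read_state();R=np.asarray(s['tcp_rot']);c=cap('wrist'); print(R.T@(-np.asarray(c['R']).T@c['t']-s['position']))
for dz in(-.06,-.04,-.02,0,.017): print(dz,[proj(c,s['position']+R@[x,y,dz]).round(0).tolist() for x in(-.0095,.0095) for y in(-.012,.012)])
a=c['frame'][220:400,200:440]; cv2.imwrite('pics/crop5.png',cv2.resize(a,(800,600),interpolation=0)[:,:,::-1])
E
```

```text
[ 0.07469648  0.00161697 -0.18393866]
-0.06 [[287.0, 359.0], [348.0, 359.0], [286.0, 316.0], [349.0, 316.0]]
-0.04 [[292.0, 333.0], [344.0, 333.0], [291.0, 294.0], [345.0, 294.0]]
-0.02 [[295.0, 312.0], [342.0, 312.0], [294.0, 277.0], [343.0, 277.0]]
0 [[297.0, 296.0], [340.0, 296.0], [297.0, 264.0], [340.0, 264.0]]
0.017 [[299.0, 284.0], [339.0, 284.0], [299.0, 254.0], [339.0, 254.0]]
```

View pics/crop5.png

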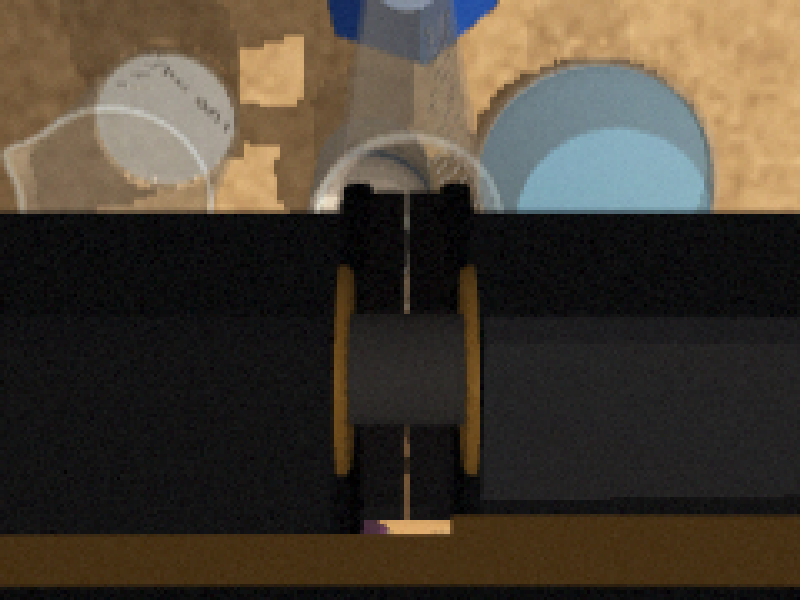

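Request:
play_rows --motion '[[[0,0,0,0,0,0],[0.002,0.001,0,0,0,0],[0.0035,0.0015,0,0,0,0],[0.0035,0.0015,0,0,0,0],[0.0035,0.0015,0,0,0,0],[0.0035,0.0015,0,0,0,0],[0.0035,0.0015,0,0,0,0],[0.0035,0.0015,0,0,0,0]]]' --fingers 0.06

```text
time_s: 8.15
position: [0.4864, -0.0167, 0.1791]
tcp_rot: [[-1.0, 0.002, 0.0], [0.002, 1.0, -0.0], [-0.0, -0.0, -1.0]]
force: [0.7, -0.2, 0.0]
opening: 0.524
grasp_force: 0.0
```

Request:
play_rows --motion '[[[0,0,0,0,0,0],[0,0,0,0,0,0],[0,0,0,0,0,0],[0,0,0,0,0,0]]]'

```text
time_s: 8.48
position: [0.4864, -0.0167, 0.1791]
tcp_rot: [[-1.0, 0.002, 0.0], [0.002, 1.0, 0.0], [-0.0, 0.0, -1.0]]
force: [0.3, -0.4, 0.6]
opening: 0.681
grasp_force: 0.0
```

Request:
play_rows --motion '[[[0,0,0.015,0,0,0],[0,0,0.03,0,0,0],[0,0,0.043,0,0,0],[0,0,0.043,0,0,0],[0,0,0.043,0,0,0]]]'

```text
time_s: 8.9
position: [0.486, -0.0166, 0.1357]
tcp_rot: [[-1.0, 0.002, -0.002], [0.002, 1.0, 0.0], [0.002, 0.0, -1.0]]
force: [0.4, -0.6, 0.2]
opening: 0.69
grasp_force: 0.0
```

Request:
play_rows --motion '[[[0,0,0,0,0,0],[0,0,0,0,0,0],[0,0,0,0,0,0],[0,0,0,0,0,0],[0,0,0,0,0,0],[0,0,0,0,0,0],[0,0,0,0,0,0],[0,0,0,0,0,0]]]' --fingers 0.0

```text
time_s: 9.57
position: [0.4865, -0.0168, 0.1363]
tcp_rot: [[-1.0, 0.002, 0.0], [0.002, 1.0, -0.0], [-0.0, -0.0, -1.0]]
force: [0.5, -0.2, 1.5]
opening: 0.325
grasp_force: 30.0
```

```bash
python3 -c "
from h import *
s=bot.read_state();print(s['opening'],s['grasp_force'],s['force']);go(.384,-.345,.24)"
```

```text
0.325369519167114 29.983898168429732 [ 0.54514057 -0.2324601   1.45192089]
row [ 0.1019 -0.3284 -0.1037] [-0.   0.  -0.1] at [ 0.4865 -0.0168  0.1363] t 9.57 open 28.3
```

Request:
play_rows --motion '[[[0,0,-0.02,0,0,0],[0,0,-0.05,0,0,0],[0,0,-0.08,0,0,0],[0.005,-0.015,-0.09,0,0,0],[0.0125,-0.04,-0.09,0,0,0],[0.0225,-0.072,-0.09,0,0,0],[0.0325,-0.104,-0.09,0,0,0],[0.0425,-0.136,-0.09,0,0,0]]]'

```text
time_s: 10.23
position: [0.4429, -0.1534, 0.2261]
tcp_rot: [[-1.0, 0.001, -0.0], [0.001, 1.0, 0.0], [0.0, 0.0, -1.0]]
force: [-0.3, -0.4, -0.9]
opening: 0.326
grasp_force: 30.0
```

Request:
play_rows --motion '[[[0.01,-0.032,0,0,0,0],[0.02,-0.064,0,0,0,0],[0.03,-0.096,0,0,0,0],[0.04,-0.128,0,0,0,0],[0.05,-0.16,0,0,0,0],[0.056,-0.18,0,0,0,0],[0.06,-0.192,0,0,0,0],[0.06,-0.192,0,0,0,0]]]'

```text
time_s: 10.9
position: [0.3826, -0.3468, 0.2258]
tcp_rot: [[-1.0, 0.005, -0.0], [0.005, 1.0, -0.001], [0.0, -0.001, -1.0]]
force: [-0.5, -0.3, -1.2]
opening: 0.325
grasp_force: 30.0
```

```bash
python3 - <<'E'
from h import *
go(.384,-.345,.1393)
c=cap('wrist','wrist6.png'); cs=cap('scene')
s=bot.read_state(); print(s['opening'],s['grasp_force'])
for n,c in(('wrist',c),('scene',cs)):
  d=finder.outline_of(n,'tray')
  for q in d[:1]:
    m=q['pixels'].astype(np.uint8); k=max(cv2.findContours(m,0,1)[0],key=cv2.contourArea)
    h=cv2.approxPolyDP(cv2.convexHull(k),6,True)[:,0]; print(n,[(u.tolist(),onz(c,u,.015).round(3)[:2].tolist()) for u in h])
E
```

```text
row [-0.0013  0.0019  0.0865] [-0.  -0.  -0.3] at [ 0.3826 -0.3468  0.2258] t 10.9 open 28.3
0.3252875807682245 29.98388644773513
wrist [([218, 146], [0.314, -0.456]), ([233, 135], [0.303, -0.439]), ([428, 155], [0.324, -0.23]), ([438, 181], [0.352, -0.217]), ([419, 281], [0.47, -0.23]), ([389, 308], [0.505, -0.264]), ([254, 307], [0.503, -0.428]), ([213, 283], [0.472, -0.475])]
scene [([436, 273], [0.67, -0.266]), ([513, 314], [0.654, -0.468]), ([518, 325], [0.628, -0.491]), ([425, 409], [0.308, -0.45]), ([336, 339], [0.339, -0.221])]
```

View pics/wrist6.png

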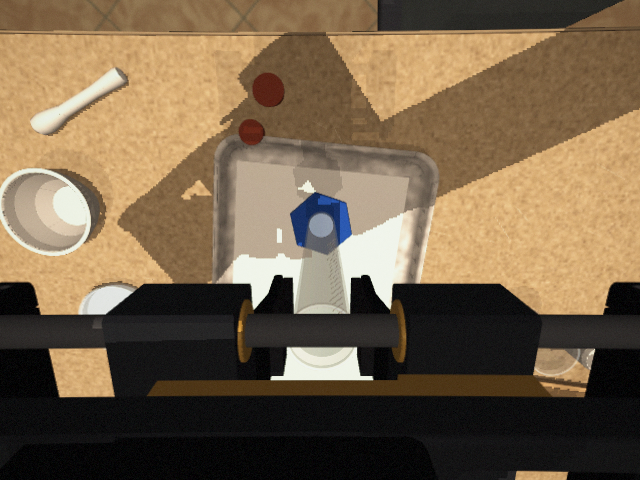

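Request:
play_rows --motion '[[[0,0,0.02,0,0,0],[0,0,0.045,0,0,0],[0,0,0.065,0,0,0],[0,0,0.078,0,0,0],[0,0,0.084,0,0,0],[0,0,0.086,0,0,0],[0,0,0.0865,0,0,0],[0,0,0.0865,0,0,0]]]'

```text
time_s: 11.77
position: [0.384, -0.3446, 0.1403]
tcp_rot: [[-1.0, 0.001, 0.001], [0.001, 1.0, -0.001], [-0.001, -0.001, -1.0]]
force: [0.0, -0.4, -1.6]
opening: 0.325
grasp_force: 30.0
```

Request:
play_rows --motion '[[[0,0,0,0,0,0],[0,0,0,0,0,0],[0,0,0,0,0,0],[0,0,0,0,0,0],[0,0,0,0,0,0],[0,0,0,0,0,0],[0,0,0,0,0,0]]]' --fingers 0.06

```text
time_s: 12.35
position: [0.3833, -0.3446, 0.1396]
tcp_rot: [[-1.0, 0.002, 0.0], [0.002, 1.0, -0.0], [-0.0, -0.0, -1.0]]
force: [0.1, -0.6, 0.1]
opening: 0.675
grasp_force: 0.0
```

Request:
play_rows --motion '[[[0,0,-0.02,0,0,0],[0,0,-0.06,0,0,0],[0,0,-0.1,0,0,0],[0,0,-0.12,0,0,0]]]'

```text
time_s: 12.68
position: [0.3846, -0.3462, 0.2638]
tcp_rot: [[-1.0, 0.002, 0.004], [0.002, 1.0, -0.005], [-0.004, -0.005, -1.0]]
force: [0.6, -0.7, 0.7]
opening: 0.69
grasp_force: 0.0
```

```bash
python3 - <<'E'
from h import *
go(.384,-.345,.1393);go(.554,.044,.2)
for n in('wrist','side'):
  c=cap(n); d=finder.outline_of(n,'cylinder')
  if d: print(n,fit('cylinder',[(c,d[0]['pixels'].astype(np.float32))],[.384,-.345],.002))
E
```

```text
row [0.001  0.0019 0.1245] [-0.3  0.2 -0.1] at [ 0.3846 -0.3462  0.2638] t 12.68 open 60.0
row [-0.1686  0.3908  0.0624] [-0.3  0.2 -0.1] at [ 0.3846 -0.3462  0.2638] t 12.68 open 60.0
wrist (array([ 0.3831, -0.3441]), np.float64(0.935))
side (array([ 0.3851, -0.3455]), np.float64(0.869))
```

Request:
play_rows --motion '[[[-0.0145,0.0335,0,0,0,0],[-0.029,0.067,0,0,0,0],[-0.0435,0.1005,0,0,0,0],[-0.058,0.134,0,0,0,0],[-0.0725,0.1675,0,0,0,0],[-0.087,0.201,0,0,0,0],[-0.1015,0.2345,0,0,0,0],[-0.116,0.268,0,0,0,0]]]' --fingers 0.065

```text
time_s: 13.55
position: [0.4986, -0.0745, 0.2572]
tcp_rot: [[-1.0, 0.002, -0.005], [0.002, 1.0, 0.002], [0.005, 0.002, -1.0]]
force: [0.2, -0.3, -0.6]
opening: 0.749
grasp_force: 0.0
```

Request:
play_rows --motion '[[[-0.0145,0.0335,0,0,0,0],[-0.029,0.067,0,0,0,0],[-0.0435,0.1005,0,0,0,0],[-0.0526,0.122,0,0,0,0],[-0.0526,0.122,0.02,0,0,0],[-0.0526,0.122,0.04,0,0,0],[-0.0526,0.122,0.06,0,0,0],[-0.0526,0.122,0.06,0,0,0]]]'

```text
time_s: 14.22
position: [0.5477, 0.046, 0.1935]
tcp_rot: [[-1.0, 0.001, -0.013], [0.001, 1.0, 0.002], [0.013, 0.002, -1.0]]
force: [-1.3, 0.3, 0.9]
opening: 0.746
grasp_force: 0.0
```

```bash
python3 - <<'E'
from h import *
go(.554,.044,.065)
V=[]
for n in('wrist','scene','side'):
  c=cap(n,n+'7.png'); d=finder.outline_of(n,'flask')
  if d: V.append((c,d[0]['pixels'].astype(np.float32)));print(n,fit('flask',V[-1:],[.554,.044]))
print(fit('flask',V,[.554,.044]))
a=V[0][0]['frame'][200:440,160:480]
cv2.imwrite('pics/crop7.png',cv2.resize(a,(800,600))[:,:,::-1])
E
```

```text
row [-0.008  -0.0022  0.1284] [ 0.1 -0.8 -0.1] at [0.5477 0.046  0.1935] t 14.22 open 64.9
wrist (array([0.5532, 0.0436]), np.float64(0.959))
scene (array([0.5536, 0.043 ]), np.float64(0.921))
side (array([0.5543, 0.0487]), np.float64(0.642))
(array([0.5534, 0.0437]), np.float64(0.837))
```

View pics/crop7.png

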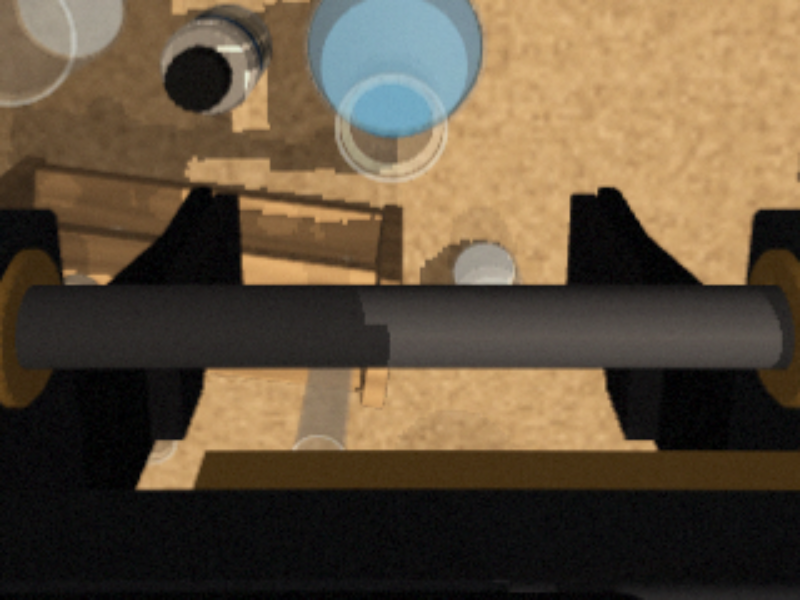

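Request:
play_rows --motion '[[[0,0,0,0,0,0],[0,0,0.03,0,0,0],[0,0,0.06,0,0,0],[0,0,0.085,0,0,0],[0,0,0.1,0,0,0],[0,0,0.1,0,0,0],[0,0,0.1,0,0,0]]]'

```text
time_s: 15.1
position: [0.5526, 0.0451, 0.0996]
tcp_rot: [[-1.0, 0.002, -0.001], [0.002, 1.0, 0.0], [0.001, 0.0, -1.0]]
force: [-0.0, -0.2, 0.3]
opening: 0.747
grasp_force: 0.0
```

```bash
python3 -c "
from h import *
go(.5533,.0436,.065)"
```

```text
row [-0.0007 -0.0015  0.0346] [ 0.  -0.  -0.1] at [0.5526 0.0451 0.0996] t 15.1 open 65.0
```

Request:
play_rows --motion '[[[0,-0.001,0.015,0,0,0],[-0.001,-0.0015,0.03,0,0,0],[-0.001,-0.0015,0.034,0,0,0],[-0.001,-0.0015,0.034,0,0,0],[-0.001,-0.0015,0.034,0,0,0]]]'

```text
time_s: 15.52
position: [0.5545, 0.0436, 0.0668]
tcp_rot: [[-1.0, 0.002, 0.002], [0.002, 1.0, -0.0], [-0.002, -0.0, -1.0]]
force: [0.8, -0.5, 0.5]
opening: 0.745
grasp_force: 0.0
```

Request:
play_rows --motion '[[[0,0,0,0,0,0],[0,0,0,0,0,0],[0,0,0,0,0,0],[0,0,0,0,0,0],[0,0,0,0,0,0],[0,0,0,0,0,0],[0,0,0,0,0,0],[0,0,0,0,0,0]]]' --fingers 0.0

```text
time_s: 16.18
position: [0.5541, 0.0434, 0.0661]
tcp_rot: [[-1.0, 0.002, 0.001], [0.002, 1.0, -0.001], [-0.001, -0.001, -1.0]]
force: [-0.6, -2.8, 5.5]
opening: 0.523
grasp_force: 29.9
```

```bash
python3 -c "
from h import *
s=bot.read_state();print(s['opening'],s['grasp_force'],s['force']);go(.486,-.356,.16)"
```

```text
0.5234117595796058 29.93655699672246 [-0.59495446 -2.79958605  5.51223544]
row [ 0.0674 -0.3995 -0.0938] [-0.   0.1 -0.1] at [0.5541 0.0434 0.0661] t 16.18 open 45.5
```

Request:
play_rows --motion '[[[0,0,-0.01,0,0,0],[0,0,-0.03,0,0,0],[0,0,-0.055,0,0,0],[0,0,-0.08,0,0,0],[0,0,-0.1,0,0,0],[0.002,-0.015,-0.1,0,0,0],[0.006,-0.04,-0.1,0,0,0],[0.011,-0.07,-0.1,0,0,0]]]'

```text
time_s: 16.85
position: [0.5419, -0.0251, 0.1661]
tcp_rot: [[-1.0, -0.001, -0.0], [-0.001, 1.0, 0.001], [0.0, 0.001, -1.0]]
force: [0.6, -0.6, -1.4]
opening: 0.528
grasp_force: 29.3
```

Request:
play_rows --motion '[[[0.005,-0.032,0,0,0,0],[0.011,-0.064,0,0,0,0],[0.016,-0.096,0,0,0,0],[0.021,-0.128,0,0,0,0],[0.027,-0.16,0,0,0,0],[0.032,-0.192,0,0,0,0],[0.037,-0.224,0,0,0,0],[0.042,-0.25,0,0,0,0]]]'

```text
time_s: 17.52
position: [0.4993, -0.2778, 0.1654]
tcp_rot: [[-1.0, 0.003, -0.0], [0.003, 1.0, 0.001], [0.0, 0.001, -1.0]]
force: [1.5, -0.0, -1.9]
opening: 0.529
grasp_force: 29.3
```

Request:
play_rows --motion '[[[0.005,-0.03,0,0,0,0],[0.01,-0.055,0,0,0,0],[0.013,-0.073,0,0,0,0],[0.0145,-0.0795,0,0,0,0],[0.0145,-0.0795,0.02,0,0,0],[0.0145,-0.0795,0.04,0,0,0],[0.0145,-0.0795,0.06,0,0,0],[0.0145,-0.0795,0.06,0,0,0]]]'

```text
time_s: 18.18
position: [0.4828, -0.3517, 0.1016]
tcp_rot: [[-1.0, 0.002, -0.007], [0.002, 1.0, 0.008], [0.007, 0.008, -1.0]]
force: [-0.7, 1.1, -2.2]
opening: 0.525
grasp_force: 29.3
```

```bash
python3 - <<'E'
from h import *
s=bot.read_state();print(s['opening'],s['grasp_force'],s['force']);go(.486,-.356,.068)
c=cap('side','side8.png'); cv2.imwrite('pics/crop8.png',cv2.resize(c['frame'][130:430,100:420],(640,600))[:,:,::-1])
E
```

```text
0.5253786065109128 29.328889249759982 [-0.65698396  1.12019696 -2.22666038]
row [-0.0034 -0.0046  0.0335] [ 0.5 -0.4 -0.1] at [ 0.4828 -0.3517  0.1016] t 18.18 open 45.7
```

View pics/crop8.png

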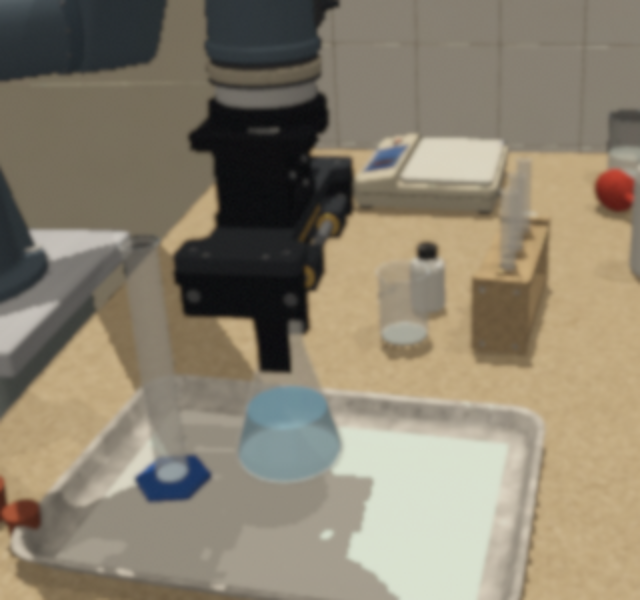

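Request:
play_rows --motion '[[[0,0,0,0,0,0],[-0.003,0,0.01,0,0,0],[-0.006,0,0.02,0,0,0],[-0.006,0,0.026,0,0,0],[-0.006,0,0.03,0,0,0],[-0.006,0,0.032,0,0,0],[-0.006,0,0.032,0,0,0]]]'

```text
time_s: 18.82
position: [0.491, -0.3554, 0.0729]
tcp_rot: [[-1.0, 0.002, -0.001], [0.002, 1.0, 0.001], [0.001, 0.001, -1.0]]
force: [-0.1, 0.1, -1.4]
opening: 0.523
grasp_force: 29.3
```

```bash
python3 -c "
from h import *
s=bot.read_state();print(s['opening'],s['grasp_force'],s['force']);go(.49,-.356,.068)"
```

```text
0.5225606633191527 29.332662747499967 [-0.11921369  0.05819986 -1.41054307]
row [ 0.001  -0.0006  0.0049] [ 0.1 -0.1 -0.1] at [ 0.491  -0.3554  0.0729] t 18.82 open 45.5
```

Request:
play_rows --motion '[[[0,0,0.002,0,0,0],[0,0,0.004,0,0,0],[0,0,0.0045,0,0,0],[0,0,0.0045,0,0,0]]]'

```text
time_s: 19.15
position: [0.4913, -0.3557, 0.069]
tcp_rot: [[-1.0, 0.002, -0.0], [0.002, 1.0, 0.0], [0.0, 0.0, -1.0]]
force: [0.1, -0.1, -1.5]
opening: 0.524
grasp_force: 29.3
```

Request:
play_rows --motion '[[[0,0,0,0,0,0],[0,0,0,0,0,0],[0,0,0,0,0,0],[0,0,0,0,0,0],[0,0,0,0,0,0],[0,0,0,0,0,0]]]' --fingers 0.07

```text
time_s: 19.65
position: [0.4915, -0.3558, 0.0692]
tcp_rot: [[-1.0, 0.002, 0.0], [0.002, 1.0, -0.0], [-0.0, -0.0, -1.0]]
force: [0.2, 0.2, 0.3]
opening: 0.79
grasp_force: 0.0
```

Request:
play_rows --motion '[[[0,0,-0.02,0,0,0],[0,0,-0.06,0,0,0],[0,0,-0.1,0,0,0],[0,0,-0.14,0,0,0],[0,0,-0.15,0,0,0],[0,0,-0.15,0,0,0]]]'

```text
time_s: 20.15
position: [0.4935, -0.3578, 0.2237]
tcp_rot: [[-1.0, 0.002, 0.007], [0.002, 1.0, -0.007], [-0.007, -0.007, -1.0]]
force: [-0.1, -0.7, -1.2]
opening: 0.802
grasp_force: 0.0
```

```bash
python3 - <<'E'
from h import *
go(.5345,-.0955,.2);go(.5345,-.0955,.2,135);
Z=dict(flask=[.49,-.356,.002],cylinder=[.384,-.345,.002],beaker=[.5345,-.0955,0],reagent_bottle=[.551,-.029,0])
for n in('wrist','scene','side'):
  c=cap(n)
  for o in Z:
    d=finder.outline_of(n,o)
    if d: print(n,o,round(d[0]['confidence'],2),*fit(o,[(c,d[0]['pixels'].astype(np.float32))],Z[o][:2],Z[o][2]))
E
```

```text
row [-0.0405  0.2625  0.0221] [-0.4  0.4 -0.1] at [ 0.4935 -0.3578  0.2237] t 20.15 open 69.8
row [-0.0405  0.2625  0.0221] [-0.2  0.5 44.9] at [ 0.4935 -0.3578  0.2237] t 20.15 open 69.8
wrist flask 0.92 [ 0.4903 -0.3551] 0.969
wrist cylinder 0.75 [ 0.3834 -0.3442] 0.944
wrist beaker 0.94 [ 0.5346 -0.0953] 0.872
wrist reagent_bottle 0.68 [0.5628 0.0041] 0.786
scene flask 0.92 [ 0.49   -0.3574] 0.917
scene cylinder 0.73 [ 0.3821 -0.3465] 0.878
scene beaker 0.73 [ 0.5329 -0.094 ] 0.792
scene reagent_bottle 0.58 [ 0.5528 -0.0277] 0.857
side flask 0.59 [ 0.4904 -0.3534] 0.912
side cylinder 0.97 [ 0.3854 -0.3454] 0.879
side beaker 0.86 [ 0.5361 -0.0879] 0.875
side reagent_bottle 0.75 [ 0.5542 -0.0255] 0.553
```

Request:
play_rows --motion '[[[-0.0055,0.0335,0,0,0,-4],[-0.011,0.067,0,0,0,-8],[-0.0165,0.1005,0,0,0,-12],[-0.022,0.134,0,0,0,-16],[-0.0275,0.1675,0,0,0,-20],[-0.033,0.201,0,0,0,-24],[-0.0385,0.234,0,0,0,-28],[-0.0434,0.2607,0,0,0,-30]]]' --fingers 0.068

```text
time_s: 21.57
position: [0.5352, -0.0927, 0.2193]
tcp_rot: [[-0.865, -0.502, 0.0], [-0.502, 0.865, 0.0], [-0.0, 0.0, -1.0]]
force: [0.8, -0.0, -0.1]
opening: 0.779
grasp_force: 0.0
```

Request:
play_rows --motion '[[[0,0,0,0,0,0],[0,0,0.03,0,0,0],[0,0,0.06,0,0,0],[0,0,0.09,0,0,0],[0,0,0.11,0,0,0],[0,0,0.11,0,0,0],[0,0,0.11,0,0,0]]]'

```text
time_s: 22.15
position: [0.5348, -0.0955, 0.1084]
tcp_rot: [[-0.867, -0.498, -0.002], [-0.498, 0.867, 0.001], [0.001, 0.001, -1.0]]
force: [-0.0, 0.3, 0.3]
opening: 0.784
grasp_force: 0.0
```

```bash
python3 - <<'E'
from h import *
go(.5347,-.095,.005,210)
Z=dict(beaker=[.5345,-.0955,0],reagent_bottle=[.551,-.029,0])
for n in('wrist','scene'):
  c=cap(n,n+'9.png')
  for o in Z:
    d=finder.outline_of(n,o)
    if d: print(n,o,round(d[0]['confidence'],2),*fit(o,[(c,d[0]['pixels'].astype(np.float32))],Z[o][:2],Z[o][2]))
a=cv2.imread('pics/wrist9.png')[160:400,160:480]
cv2.imwrite('pics/crop9.png',cv2.resize(a,(800,600)))
E
```

```text
row [-0.0003  0.0003  0.1034] [ 0.1 -0.1 -0.1] at [ 0.5348 -0.0955  0.1084] t 22.15 open 68.2
wrist beaker 0.92 [ 0.5333 -0.0948] 0.9
wrist reagent_bottle 0.79 [ 0.5426 -0.0434] 0.534
scene beaker 0.96 [ 0.5346 -0.0943] 0.888
scene reagent_bottle 0.73 [ 0.5515 -0.0293] 0.948
```

View pics/crop9.png

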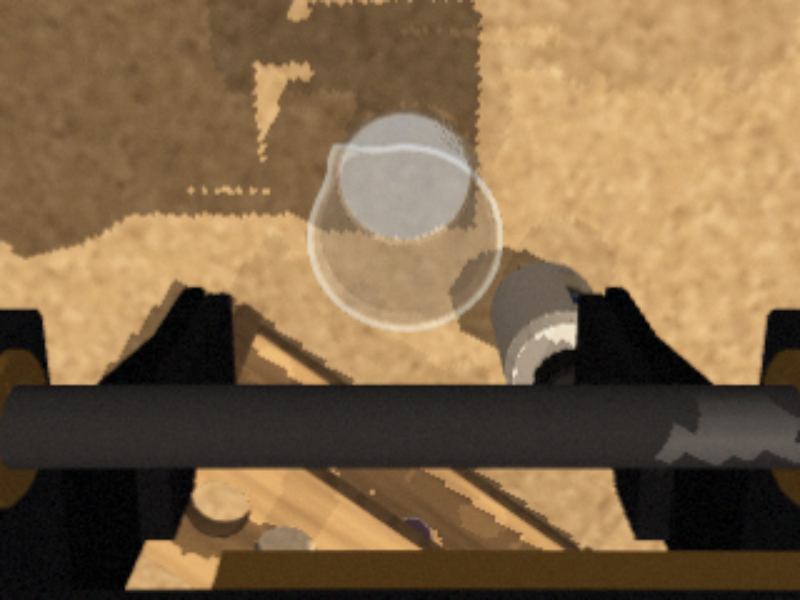

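Request:
play_rows --motion '[[[0,0,0.025,0,0,0],[0,0,0.05,0,0,0],[0,0,0.075,0,0,0],[0,0,0.093,0,0,0],[0,0,0.102,0,0,0],[0,0,0.102,0,0,0],[0,0,0.102,0,0,0]]]'

```text
time_s: 23.03
position: [0.5357, -0.0953, 0.0075]
tcp_rot: [[-0.867, -0.499, 0.001], [-0.499, 0.867, -0.0], [-0.0, -0.001, -1.0]]
force: [0.4, 0.3, 0.4]
opening: 0.782
grasp_force: 0.0
```

Request:
play_rows --motion '[[[0,0,0,0,0,0],[0,0,0,0,0,0],[0,0,0,0,0,0],[0,0,0,0,0,0],[0,0,0,0,0,0],[0,0,0,0,0,0],[0,0,0,0,0,0]]]' --fingers 0.0

```text
time_s: 23.62
position: [0.5358, -0.0952, 0.008]
tcp_rot: [[-0.867, -0.499, 0.002], [-0.499, 0.867, -0.001], [-0.001, -0.001, -1.0]]
force: [0.2, 1.5, 5.7]
opening: 0.574
grasp_force: 30.0
```

```bash
python3 -c "
from h import *
s=bot.read_state();print(s['opening'],s['grasp_force'],s['force']);go(.587,-.369,.1)"
```

```text
0.5740247651194924 29.953831347070157 [0.1567199  1.46686419 5.7452428 ]
row [ 0.0921 -0.263  -0.0918] [-0.1  0.1 29.9] at [ 0.5358 -0.0952  0.008 ] t 23.62 open 49.9
```

Request:
play_rows --motion '[[[0,0,-0.015,0,0,0],[0,0,-0.04,0,0,0],[0,0,-0.07,0,0,0],[0,0,-0.09,0,0,0],[0.005,-0.015,-0.09,0,0,2],[0.0125,-0.036,-0.09,0,0,5],[0.023,-0.066,-0.09,0,0,8],[0.0345,-0.0985,-0.09,0,0,12]]]'

```text
time_s: 24.28
position: [0.5538, -0.1981, 0.0963]
tcp_rot: [[-0.952, -0.305, -0.001], [-0.305, 0.952, 0.001], [0.001, 0.001, -1.0]]
force: [1.5, 0.1, -0.5]
opening: 0.581
grasp_force: 30.0
```

```bash
python3 -c "
from h import *
s=bot.read_state();print(s['opening'],s['grasp_force'],s['force']);go(.587,-.369,.098)"
```

```text
0.5809520829490566 29.979549056769486 [ 1.54049883  0.12826733 -0.5476693 ]
row [ 0.0206 -0.1728 -0.0019] [ 0.1 -0.1 17.8] at [ 0.5538 -0.1981  0.0963] t 24.28 open 50.5
```

Request:
play_rows --motion '[[[0.0035,-0.029,0,0,0,3],[0.007,-0.058,0,0,0,6],[0.0105,-0.087,0,0,0,9],[0.014,-0.116,0,0,0,12],[0.0175,-0.145,0,0,0,15],[0.0206,-0.1728,0,0,0,17.8],[0.0206,-0.1728,0,0,0,17.8],[0.0206,-0.1728,0,0,0,17.8]]]'

```text
time_s: 24.95
position: [0.587, -0.3705, 0.0954]
tcp_rot: [[-1.0, 0.001, -0.001], [0.001, 1.0, 0.001], [0.001, 0.001, -1.0]]
force: [-0.7, 0.8, -1.4]
opening: 0.579
grasp_force: 30.0
```

```bash
python3 -c "
from h import *
s=bot.read_state();print(s['opening'],s['grasp_force'],s['force']);go(.587,-.369,.0095)"
```

```text
0.579196259319034 29.982737345843304 [-0.66639105  0.77128235 -1.35491374]
row [-0.0001  0.0015  0.0859] [ 0.  -0.1 -0.1] at [ 0.587  -0.3705  0.0954] t 24.95 open 50.4
```

Request:
play_rows --motion '[[[0,0.001,0.025,0,0,0],[0,0.001,0.05,0,0,0],[0,0.001,0.07,0,0,0],[0,0.001,0.08,0,0,0],[0,0.001,0.0845,0,0,0],[0,0.001,0.086,0,0,0],[0,0.001,0.086,0,0,0]]]'

```text
time_s: 25.53
position: [0.5884, -0.3674, 0.0115]
tcp_rot: [[-1.0, -0.002, 0.001], [-0.002, 1.0, -0.001], [-0.001, -0.001, -1.0]]
force: [0.1, 0.8, -1.7]
opening: 0.576
grasp_force: 30.0
```

Request:
play_rows --motion '[[[0,0,0,0,0,0],[0,0,0,0,0,0],[0,0,0,0,0,0],[0,0,0,0,0,0],[0,0,0,0,0,0],[0,0,0,0,0,0]]]' --fingers 0.07

```text
time_s: 26.03
position: [0.5881, -0.3676, 0.0114]
tcp_rot: [[-1.0, -0.002, 0.0], [-0.002, 1.0, -0.0], [-0.0, -0.0, -1.0]]
force: [0.2, 0.5, -0.3]
opening: 0.797
grasp_force: 0.0
```

Request:
play_rows --motion '[[[0,0,-0.02,0,0,0],[0,0,-0.06,0,0,0],[0,0,-0.1,0,0,0],[0,0,-0.14,0,0,0],[0,0,-0.17,0,0,0],[0,0,-0.18,0,0,0],[0,0,-0.18,0,0,0],[0,0,-0.18,0,0,0]]]'

```text
time_s: 26.7
position: [0.5875, -0.3671, 0.1905]
tcp_rot: [[-1.0, -0.002, -0.001], [-0.002, 1.0, 0.0], [0.001, 0.0, -1.0]]
force: [-0.8, -0.1, -0.3]
opening: 0.806
grasp_force: 0.0
```

```bash
python3 - <<'E'
from h import *
go(.552,-.029,.2)
Z=dict(flask=[.49,-.356,.002],cylinder=[.384,-.345,.002],beaker=[.587,-.37,.002],reagent_bottle=[.551,-.029,0])
for n in('scene','side'):
  c=cap(n,n+'10.png')
  for o in Z:
    d=finder.outline_of(n,o)
    if d: print(n,o,round(d[0]['confidence'],2),*fit(o,[(c,d[0]['pixels'].astype(np.float32))],Z[o][:2],Z[o][2]))
E
```

```text
row [ 0.0349  0.3381 -0.0093] [ 0.  -0.   0.1] at [ 0.5875 -0.3671  0.1905] t 26.7 open 70.1
scene flask 0.66 [ 0.49   -0.3575] 0.892
scene cylinder 0.88 [ 0.3824 -0.3475] 0.874
scene beaker 0.86 [ 0.5893 -0.3678] 0.857
scene reagent_bottle 0.93 [ 0.5515 -0.0294] 0.875
side flask 0.8 [ 0.4905 -0.3539] 0.932
side cylinder 0.58 [ 0.3846 -0.3452] 0.887
side beaker 0.85 [ 0.5882 -0.3647] 0.903
side reagent_bottle 0.72 [ 0.5528 -0.0257] 0.485
```

View pics/side10.png

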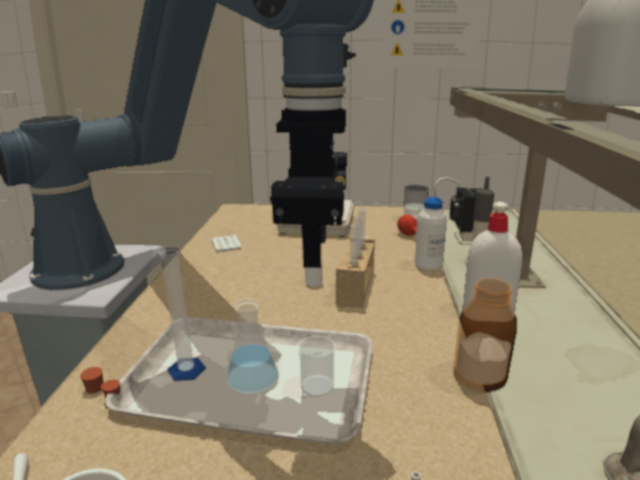

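Request:
play_rows --motion '[[[0.004,0.038,0,0,0,0],[0.008,0.076,0,0,0,0],[0.012,0.114,0,0,0,0],[0.016,0.152,0,0,0,0],[0.02,0.19,0,0,0,0],[0.024,0.228,0,0,0,0],[0.028,0.266,0,0,0,0],[0.032,0.304,0,0,0,0]]]' --fingers 0.06

```text
time_s: 27.87
position: [0.5551, -0.0618, 0.1913]
tcp_rot: [[-1.0, -0.001, 0.001], [-0.001, 1.0, -0.0], [-0.001, -0.0, -1.0]]
force: [0.6, -0.4, 0.9]
opening: 0.689
grasp_force: 0.0
```

Request:
play_rows --motion '[[[0.002,0.02,0,0,0,0],[0.0035,0.034,0,0,0,0],[0.0035,0.034,0.03,0,0,0],[0.0035,0.034,0.06,0,0,0],[0.0035,0.034,0.08,0,0,0],[0.0035,0.034,0.08,0,0,0],[0.0035,0.034,0.08,0,0,0]]]'

```text
time_s: 28.45
position: [0.5516, -0.03, 0.1104]
tcp_rot: [[-1.0, -0.001, -0.002], [-0.001, 1.0, 0.0], [0.002, 0.0, -1.0]]
force: [-0.5, -0.8, 0.8]
opening: 0.691
grasp_force: 0.0
```

```bash
python3 - <<'E'
from h import *
go(.5518,-.029,-.005)
C={}
for n in('wrist','scene'):
  c=C[n]=cap(n,n+'11.png')
  d=finder.outline_of(n,'reagent_bottle')
  if d: print(n,round(d[0]['confidence'],2),*fit('reagent_bottle',[(c,d[0]['pixels'].astype(np.float32))],[.552,-.029]))
for n in('scene','wrist'):
  d=finder.outline_of(n,'stopper_bottle')
  if d: print('stop',n,round(d[0]['confidence'],2),*fit('stopper_bottle',[(C[n],d[0]['pixels'].astype(np.float32))],[.655,.08]))
  for o in('balance','plate'):
    for d in finder.recognise(n,o)[:1]: print(o,n,d)
  d=finder.outline_of(n,'balance')
  if d:
    m=d[0]['pixels'].astype(np.uint8); k=max(cv2.findContours(m,0,1)[0],key=cv2.contourArea)
    h=cv2.approxPolyDP(cv2.convexHull(k),4,True)[:,0]; print(n,[(u.tolist(),onz(C[n],u,.047).round(3)[:2].tolist()) for u in h])
E
```

```text
row [-0.0004  0.0009  0.1154] [ 0.  -0.1  0.1] at [ 0.5516 -0.03    0.1104] t 28.45 open 60.1
wrist 0.87 [ 0.5493 -0.0275] 0.907
scene 0.86 [ 0.5488 -0.0315] 0.943
stop scene 0.71 [0.655 0.08 ] -0.0
balance scene {'at': [0.504, 0.3093, 0.0491], 'confidence': 0.96}
plate scene {'at': [0.5047, 0.309, 0.0462], 'confidence': 0.82}
scene [([270, 205], [0.594, 0.216]), ([267, 215], [0.551, 0.186]), ([216, 238], [0.39, 0.205]), ([179, 214], [0.399, 0.365]), ([174, 200], [0.436, 0.434]), ([228, 178], [0.622, 0.419])]
balance wrist {'at': [0.5853, 0.2345, 0.0097], 'confidence': 0.43}
plate wrist {'at': [0.5877, 0.2367, 0.0095], 'confidence': 0.46}
wrist [([635, 281], [0.577, 0.202]), ([639, 266], [0.566, 0.202])]
```

Request:
play_rows --motion '[[[0,0.001,0.03,0,0,0],[0,0.001,0.06,0,0,0],[0,0.001,0.085,0,0,0],[0,0.001,0.105,0,0,0],[0,0.001,0.114,0,0,0],[0,0.001,0.114,0,0,0],[0,0.001,0.114,0,0,0]]]'

```text
time_s: 29.63
position: [0.552, -0.0285, -0.0029]
tcp_rot: [[-1.0, -0.002, -0.0], [-0.002, 1.0, 0.0], [0.0, 0.0, -1.0]]
force: [0.2, 0.3, 0.7]
opening: 0.69
grasp_force: 0.0
```

Request:
play_rows --motion '[[[0,0,0,0,0,0],[0,0,0,0,0,0],[0,0,0,0,0,0],[0,0,0,0,0,0],[0,0,0,0,0,0],[0,0,0,0,0,0],[0,0,0,0,0,0],[0,0,0,0,0,0]]]' --fingers 0.0

```text
time_s: 30.3
position: [0.5524, -0.0286, -0.0021]
tcp_rot: [[-1.0, -0.002, 0.001], [-0.002, 1.0, -0.0], [-0.001, -0.0, -1.0]]
force: [-0.5, 0.2, 5.7]
opening: 0.419
grasp_force: 30.1
```

Request:
play_rows --motion '[[[0,0,-0.015,0,0,0],[0,0,-0.045,0,0,0],[0,0,-0.08,0,0,0],[0,0,-0.115,0,0,0],[0,0,-0.14,0,0,0],[0,0,-0.15,0,0,0],[0,0,-0.15,0,0,0]]]'

```text
time_s: 30.88
position: [0.5535, -0.0288, 0.1493]
tcp_rot: [[-1.0, -0.002, 0.005], [-0.002, 1.0, -0.001], [-0.005, -0.001, -1.0]]
force: [-0.1, 0.0, -1.3]
opening: 0.422
grasp_force: 30.1
```

```bash
python3 -c "
from h import *
s=bot.read_state();print(s['opening'],s['grasp_force'],s['force']);go(.42,.18,.15)"
```

```text
0.421965928222579 30.05361568182707 [-0.09400604  0.01624927 -1.29678399]
row [ 0.1331  0.2091 -0.0017] [-0.1  0.3  0.1] at [ 0.5535 -0.0288  0.1493] t 30.88 open 36.7
```

Request:
play_rows --motion '[[[0.012,0.02,-0.01,0,0,0],[0.032,0.052,-0.02,0,0,0],[0.053,0.086,-0.03,0,0,0],[0.074,0.12,-0.04,0,0,0],[0.095,0.154,-0.05,0,0,0],[0.116,0.188,-0.05,0,0,0],[0.137,0.222,-0.05,0,0,0],[0.152,0.246,-0.05,0,0,0]]]'

```text
time_s: 31.55
position: [0.3955, 0.2189, 0.195]
tcp_rot: [[-1.0, -0.003, -0.006], [-0.003, 1.0, -0.001], [0.006, -0.001, -1.0]]
force: [-0.3, 0.7, -1.1]
opening: 0.415
grasp_force: 30.1
```

Request:
play_rows --motion '[[[0,0,0,0,0,0],[0,0,0,0,0,0],[0,0,0,0,0,0]]]'

```text
time_s: 31.8
position: [0.399, 0.2169, 0.1957]
tcp_rot: [[-1.0, -0.002, -0.002], [-0.002, 1.0, -0.001], [0.002, -0.001, -1.0]]
force: [0.3, -0.5, -0.8]
opening: 0.418
grasp_force: 30.1
```

```bash
python3 - <<'E'
from h import *
go(.505,.309,.15)
cs=cap('scene');c=cap('wrist','wrist12.png')
for n in('wrist','scene'): 
    for o in('plate','balance'):
      for d in finder.recognise(n,o)[:1]: print(n,o,d)
print([proj(c,[.505+a,.309+b,.047]).round().tolist() for a,b in((0,0),(-.062,-.095),(-.062,.095),(.062,-.095),(.062,.095))])
E
```

```text
row [-0.1064  0.0919  0.0454] [-0.1 -0.1  0.1] at [0.399  0.2169 0.1957] t 31.8 open 36.4
wrist plate {'at': [0.4492, 0.3287, 0.0437], 'confidence': 0.8}
wrist balance {'at': [0.4498, 0.3288, 0.0422], 'confidence': 0.83}
scene plate {'at': [0.5016, 0.3097, 0.0479], 'confidence': 0.83}
scene balance {'at': [0.5036, 0.3088, 0.0459], 'confidence': 0.97}
[[409.0, 321.0], [317.0, 264.0], [510.0, 264.0], [318.0, 372.0], [494.0, 373.0]]
```

View pics/wrist12.png

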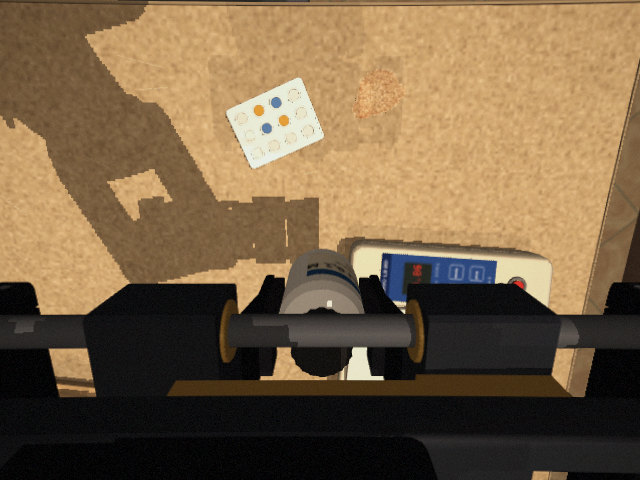

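```bash
python3 - <<'E'
from h import *
c=cap('wrist');a=onz(c,(358,241),.045);b=onz(c,(549,262),.045)
e=(b-a)[:2];L=np.linalg.norm(e);e/=L;n=np.array([e[1],-e[0]]);f=(a+b)[:2]/2
print('front',a.round(4),b.round(4),L,'yaw',np.degrees(np.arctan2(e[0],e[1])),f,n)
p=f+n*(.194-.062-.006); print('plate hyp',p,'bal centre',f+n*.097)
s=cap('scene');im=cv2.imread('pics/scene0.png');x0,y0,S=165,165,6
I=cv2.resize(im[y0:y0+85,x0:x0+115],None,fx=S,fy=S,interpolation=cv2.INTER_CUBIC)
q=lambda X:((proj(s,X)-[x0,y0]+.5)*S).astype(int)
P=[q([*(p+e*u+n*v),.047]) for u,v in((-.0955,-.062),(.0955,-.062),(.0955,.062),(-.0955,.062))]
cv2.polylines(I,[np.array(P)],True,(0,200,0),1)
# automatic: bright plate region in the scene picture
h=cv2.cvtColor(im,cv2.COLOR_BGR2HSV); 
print(np.array(P)/S+[x0,y0]); print(im[175:225:6,225].tolist(), im[205,180:275:8].tolist())
cv2.imwrite('pics/crop13.png',I)
E
```

```text
front [0.4207 0.2539 0.045 ] [0.4425 0.4433 0.045 ] 0.19066123927795298 yaw 6.548609921707746 [0.43161573 0.34857313] [ 0.99347546 -0.11404612]
plate hyp [0.55679364 0.33420332] bal centre [0.52798285 0.33751066]
[[233.33333333 217.33333333]
 [194.         190.83333333]
 [229.5        177.33333333]
 [269.66666667 201.5       ]]
[[101, 142, 171], [163, 192, 204], [163, 192, 204], [163, 193, 204], [165, 194, 205], [165, 195, 206], [153, 180, 193], [145, 182, 204], [85, 105, 119]] [[121, 151, 168], [120, 113, 110], [118, 92, 76], [122, 102, 90], [141, 170, 187], [165, 194, 204], [164, 194, 205], [164, 194, 205], [164, 195, 206], [163, 193, 203], [76, 88, 95], [87, 108, 120]]
```

View pics/crop13.png

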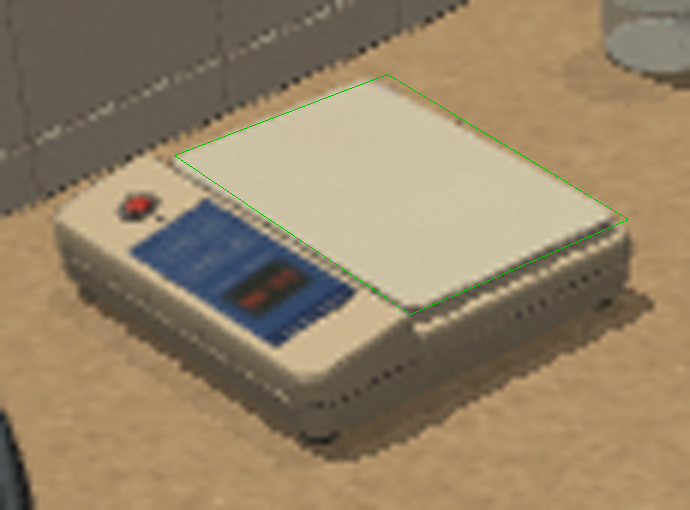

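Request:
play_rows --motion '[[[-0.015,0.011,0,0,0,0],[-0.042,0.031,0,0,0,0],[-0.07,0.052,0,0,0,0],[-0.1,0.074,0,0,0,0],[-0.13,0.097,0,0,0,0],[-0.15,0.112,0,0,0,0],[-0.157,0.117,0,0,0,0],[-0.157,0.117,0,0,0,0]]]'

```text
time_s: 32.87
position: [0.5577, 0.3351, 0.1964]
tcp_rot: [[-1.0, -0.002, 0.001], [-0.002, 1.0, 0.0], [-0.001, 0.0, -1.0]]
force: [-0.6, 0.7, -1.0]
opening: 0.416
grasp_force: 30.1
```

Request:
play_rows --motion '[[[0,0,0.02,0,0,0],[0,0,0.05,0,0,0],[0,0,0.08,0,0,0],[0,0,0.11,0,0,0],[0,0,0.13,0,0,0],[0,0,0.135,0,0,0],[0,0,0.135,0,0,0],[0,0,0.135,0,0,0]]]'

```text
time_s: 33.53
position: [0.5562, 0.3342, 0.0631]
tcp_rot: [[-1.0, -0.001, 0.0], [-0.001, 1.0, 0.0], [-0.0, 0.0, -1.0]]
force: [0.3, -0.5, -0.5]
opening: 0.418
grasp_force: 30.1
```

```bash
python3 - <<'E'
from h import *
s=bot.read_state();print(s['opening'],s['grasp_force'],s['force']);go(.556,.334,.0455)
for n in('scene','side'):
  c=cap(n);d=finder.outline_of(n,'reagent_bottle')
  if d: print(n,round(d[0]['confidence'],2),*fit('reagent_bottle',[(c,d[0]['pixels'].astype(np.float32))],[.554,.334],.06))
E
```

```text
0.41832132869382216 30.053781063761562 [ 0.29076364 -0.53278746 -0.46307862]
row [ 0.0002 -0.0002  0.0176] [0.  0.  0.1] at [0.5562 0.3342 0.0631] t 33.53 open 36.4
scene 0.79 [0.5583 0.3393] 0.622
side 0.45 [0.5565 0.3668] 0.218
```

Request:
play_rows --motion '[[[0,0,0.008,0,0,0],[0,0,0.013,0,0,0],[0,0,0.016,0,0,0],[0,0,0.0165,0,0,0],[0,0,0.017,0,0,0],[0,0,0.017,0,0,0]]]'

```text
time_s: 34.23
position: [0.5557, 0.3343, 0.0452]
tcp_rot: [[-1.0, -0.002, -0.001], [-0.002, 1.0, -0.001], [0.001, -0.001, -1.0]]
force: [-2.4, 0.3, 3.7]
opening: 0.418
grasp_force: 30.1
```

Request:
play_rows --motion '[[[0,0,0,0,0,0],[0,0,0,0,0,0],[0,0,0,0,0,0],[0,0,0,0,0,0],[0,0,0,0,0,0],[0,0,0,0,0,0]]]' --fingers 0.06

```text
time_s: 34.73
position: [0.5563, 0.3345, 0.0449]
tcp_rot: [[-1.0, -0.002, 0.0], [-0.002, 1.0, 0.0], [-0.0, 0.0, -1.0]]
force: [-0.4, 0.1, 0.2]
opening: 0.68
grasp_force: 0.0
```

Request:
play_rows --motion '[[[0,0,-0.02,0,0,0],[0,0,-0.05,0,0,0],[0,0,-0.09,0,0,0],[0,0,-0.13,0,0,0],[0,0,-0.16,0,0,0],[0,0,-0.18,0,0,0],[0,0,-0.18,0,0,0],[0,0,-0.18,0,0,0]]]'

```text
time_s: 35.4
position: [0.5568, 0.3348, 0.2265]
tcp_rot: [[-1.0, -0.002, 0.003], [-0.002, 1.0, 0.001], [-0.003, 0.001, -1.0]]
force: [0.2, -0.5, -0.5]
opening: 0.688
grasp_force: 0.0
```

```bash
python3 - <<'E'
from h import *
go(.5879,-.3675,.22);go(.4,.1,.25)
c=cap('scene','scene14.png')
d=finder.outline_of('scene','reagent_bottle')
print(round(d[0]['confidence'],2),*fit('reagent_bottle',[(c,d[0]['pixels'].astype(np.float32))],[.554,.334],.047))
c=cap('wrist','wrist14.png'); d=finder.outline_of('wrist','reagent_bottle')
if d: print(round(d[0]['confidence'],2),*fit('reagent_bottle',[(c,d[0]['pixels'].astype(np.float32))],[.554,.334],.047))
E
```

```text
row [-0.0298 -0.7023  0.0057] [0.1 0.2 0.1] at [0.5568 0.3348 0.2265] t 35.4 open 59.8
row [ 0.1572 -0.2345 -0.0243] [0.1 0.2 0.1] at [0.5568 0.3348 0.2265] t 35.4 open 59.8
0.52 [0.5545 0.3331] 0.909
0.66 [0.553  0.3361] 0.932
```

Request:
play_rows --motion '[[[-0.001,-0.03,0,0,0,0],[-0.003,-0.068,0,0,0,0],[-0.005,-0.106,0,0,0,0],[-0.006,-0.144,0,0,0,0],[-0.008,-0.182,0,0,0,0],[-0.01,-0.22,0,0,0,0],[-0.012,-0.258,0,0,0,0],[-0.013,-0.296,0,0,0,0]]]' --fingers 0.07

```text
time_s: 36.27
position: [0.5689, 0.0368, 0.2235]
tcp_rot: [[-1.0, -0.002, -0.003], [-0.002, 1.0, 0.0], [0.003, 0.0, -1.0]]
force: [0.3, -0.6, -0.4]
opening: 0.802
grasp_force: 0.0
```

Request:
play_rows --motion '[[[-0.002,-0.038,0,0,0,0],[-0.003,-0.076,0,0,0,0],[-0.005,-0.114,0,0,0,0],[-0.007,-0.152,0,0,0,0],[-0.009,-0.19,0,0,0,0],[-0.01,-0.228,0,0,0,0],[-0.012,-0.266,0,0,0,0],[-0.013,-0.304,0,0,0,0]]]'

```text
time_s: 36.93
position: [0.5824, -0.2669, 0.2231]
tcp_rot: [[-1.0, -0.001, -0.003], [-0.001, 1.0, 0.002], [0.003, 0.002, -1.0]]
force: [0.2, -0.1, 0.4]
opening: 0.804
grasp_force: 0.0
```

Request:
play_rows --motion '[[[-0.002,-0.038,0,0,0,0],[-0.004,-0.076,0,0,0,0],[-0.0055,-0.102,0,0,0,0],[-0.0055,-0.102,0.02,0,0,0],[-0.0055,-0.102,0.05,0,0,0],[-0.0055,-0.102,0.08,0,0,0],[-0.0055,-0.102,0.1,0,0,0],[-0.0055,-0.102,0.1,0,0,0]]]'

```text
time_s: 37.6
position: [0.5848, -0.3642, 0.1174]
tcp_rot: [[-1.0, -0.001, -0.011], [-0.001, 1.0, 0.01], [0.011, 0.01, -1.0]]
force: [-0.7, 0.5, -0.6]
opening: 0.802
grasp_force: 0.0
```

```bash
python3 - <<'E'
from h import *
go(.588,-.3677,.0105)
for n in('wrist','side'):
  c=cap(n);d=finder.outline_of(n,'beaker')
  if d: print(n,round(d[0]['confidence'],2),*fit('beaker',[(c,d[0]['pixels'].astype(np.float32))],[.588,-.3677],.002))
go(.588,-.3677,.0105)
E
```

```text
row [-0.0044 -0.0045  0.1068] [ 0.6 -0.6  0.1] at [ 0.5848 -0.3642  0.1174] t 37.6 open 69.8
wrist 0.91 [ 0.5873 -0.367 ] 0.886
row [0.0021 0.0006 0.1157] [-0.1  0.1  0.1] at [ 0.5899 -0.3681  0.1262] t 37.8 open 70.2
```

Request:
play_rows --motion '[[[0.001,0,0.03,0,0,0],[0.002,0.0005,0.06,0,0,0],[0.002,0.0005,0.085,0,0,0],[0.002,0.0005,0.105,0,0,0],[0.002,0.0005,0.115,0,0,0],[0.002,0.0005,0.115,0,0,0],[0.002,0.0005,0.115,0,0,0]]]'

```text
time_s: 38.38
position: [0.5879, -0.3676, 0.0113]
tcp_rot: [[-1.0, -0.002, 0.002], [-0.002, 1.0, -0.001], [-0.002, -0.001, -1.0]]
force: [0.5, 0.4, -0.1]
opening: 0.807
grasp_force: 0.0
```

Request:
play_rows --motion '[[[0,0,0,0,0,0],[0,0,0,0,0,0],[0,0,0,0,0,0],[0,0,0,0,0,0],[0,0,0,0,0,0],[0,0,0,0,0,0],[0,0,0,0,0,0]]]' --fingers 0.0

```text
time_s: 38.97
position: [0.5876, -0.3676, 0.0113]
tcp_rot: [[-1.0, -0.002, 0.001], [-0.002, 1.0, -0.001], [-0.001, -0.001, -1.0]]
force: [-0.2, 0.2, 5.9]
opening: 0.577
grasp_force: 30.3
```

Request:
play_rows --motion '[[[0,0,-0.015,0,0,0],[0,0,-0.045,0,0,0],[0,0,-0.075,0,0,0],[0,0,-0.09,0,0,0],[0.002,0.01,-0.09,0,0,0],[0.006,0.03,-0.09,0,0,0],[0.012,0.06,-0.09,0,0,0],[0.018,0.09,-0.09,0,0,0]]]'

```text
time_s: 39.63
position: [0.5671, -0.2751, 0.0989]
tcp_rot: [[-1.0, -0.0, -0.002], [-0.0, 1.0, 0.002], [0.002, 0.002, -1.0]]
force: [-0.6, 1.1, -0.4]
opening: 0.579
grasp_force: 30.1
```

```bash
python3 - <<'E'
from h import *
s=bot.read_state();print(s['opening'],s['grasp_force'],s['force']);go(.535,-.0953,.1)
E
```

```text
0.5791644511306248 30.123350416433823 [-0.56741189  1.10621663 -0.41671649]
row [ 0.0321  0.1799 -0.0007] [ 0.1 -0.1  0. ] at [ 0.5671 -0.2751  0.0989] t 39.63 open 50.4
```

Request:
play_rows --motion '[[[0.006,0.03,0,0,0,0],[0.012,0.062,0,0,0,0],[0.018,0.094,0,0,0,0],[0.024,0.126,0,0,0,0],[0.03,0.156,0,0,0,0],[0.0335,0.176,0,0,0,0],[0.0346,0.1823,0,0,0,0],[0.0346,0.1823,0,0,0,0]]]'

```text
time_s: 40.3
position: [0.532, -0.0922, 0.0993]
tcp_rot: [[-1.0, -0.005, -0.003], [-0.005, 1.0, 0.001], [0.003, 0.001, -1.0]]
force: [0.8, -0.2, -0.4]
opening: 0.573
grasp_force: 30.1
```

Request:
play_rows --motion '[[[0,0,0.02,0,0,0],[0,0,0.045,0,0,0],[0,0,0.07,0,0,0],[0,0,0.08,0,0,0],[0,0,0.08,0,0,0],[0,0,0.08,0,0,0]]]'

```text
time_s: 40.8
position: [0.5339, -0.0956, 0.0197]
tcp_rot: [[-1.0, -0.001, -0.001], [-0.001, 1.0, 0.0], [0.001, 0.0, -1.0]]
force: [0.9, 0.6, -0.1]
opening: 0.577
grasp_force: 30.1
```

```bash
python3 - <<'E'
from h import *
s=bot.read_state();print(s['opening'],s['grasp_force'],s['force']);go(.535,-.0953,.0095)
for n in('wrist','scene'):
  c=cap(n);d=finder.outline_of(n,'beaker')
  if d: print(n,round(d[0]['confidence'],2),*fit('beaker',[(c,d[0]['pixels'].astype(np.float32))],[.535,-.095],.01))
E
```

```text
0.5767968198287547 30.125182741433605 [ 0.92043384  0.58250307 -0.13293328]
row [-0.0011  0.0003  0.0102] [ 0. -0.  0.] at [ 0.5339 -0.0956  0.0197] t 40.8 open 50.2
wrist 0.65 [ 0.5309 -0.094 ] 0.598
scene 0.16 [ 0.535 -0.095] -0.0
```

Place the beaker, release, rise, and head to the flask.

Request:
play_rows --motion '[[[0,0,0.005,0,0,0],[-0.001,0,0.008,0,0,0],[-0.001,0,0.01,0,0,0],[-0.001,0,0.0105,0,0,0],[-0.001,0,0.0105,0,0,0]]]'

```text
time_s: 41.42
position: [0.535, -0.0947, 0.0097]
tcp_rot: [[-1.0, -0.002, 0.0], [-0.002, 1.0, -0.0], [-0.0, -0.0, -1.0]]
force: [0.5, -0.3, 1.1]
opening: 0.575
grasp_force: 30.2
```

Request:
play_rows --motion '[[[0,0,0,0,0,0],[0,0,0,0,0,0],[0,0,0,0,0,0],[0,0,0,0,0,0],[0,0,0,0,0,0],[0,0,0,0,0,0]]]' --fingers 0.068

```text
time_s: 41.92
position: [0.5348, -0.0947, 0.0095]
tcp_rot: [[-1.0, -0.002, -0.0], [-0.002, 1.0, 0.0], [0.0, 0.0, -1.0]]
force: [0.2, 0.3, 0.8]
opening: 0.771
grasp_force: 0.0
```

Request:
play_rows --motion '[[[0,0,-0.02,0,0,0],[0,0,-0.06,0,0,0],[0,0,-0.1,0,0,0],[0,0,-0.14,0,0,0],[0,0,-0.18,0,0,0],[0,0,-0.2,0,0,0],[0,0,-0.2,0,0,0],[0,0,-0.2,0,0,0]]]'

```text
time_s: 42.58
position: [0.5354, -0.0949, 0.2109]
tcp_rot: [[-1.0, -0.002, 0.003], [-0.002, 1.0, -0.001], [-0.003, -0.001, -1.0]]
force: [-1.4, 0.7, -0.1]
opening: 0.779
grasp_force: 0.0
```

```bash
python3 - <<'E'
from h import *
go(.491,-.3557,.2);
Z=dict(flask=[.49,-.356,.002],cylinder=[.384,-.345,.002],beaker=[.535,-.095,0])
for n in('wrist','scene'):
  c=cap(n)
  for o in Z:
    d=finder.outline_of(n,o)
    if d: print(n,o,round(d[0]['confidence'],2),*fit(o,[(c,d[0]['pixels'].astype(np.float32))],Z[o][:2],Z[o][2]))
go(.491,-.3557,.2);
E
```

```text
row [ 0.0449 -0.2607  0.0111] [-0.1  0.2  0.1] at [ 0.5354 -0.0949  0.2109] t 42.58 open 67.8
wrist flask 0.92 [ 0.4893 -0.3567] 0.954
wrist cylinder 0.74 [ 0.383 -0.344] 0.906
wrist beaker 0.89 [ 0.5354 -0.0929] 0.899
scene flask 0.63 [ 0.4902 -0.3578] 0.919
scene cylinder 0.76 [ 0.3815 -0.3467] 0.907
scene beaker 0.96 [ 0.5366 -0.0934] 0.87
row [ 0.0438 -0.2611  0.0082] [ 0.1 -0.1  0.1] at [ 0.5343 -0.0946  0.2084] t 42.98 open 67.7
```

Request:
play_rows --motion '[[[0.005,-0.03,0,0,0,0],[0.0115,-0.068,0,0,0,0],[0.0175,-0.106,0,0,0,0],[0.024,-0.144,0,0,0,0],[0.03,-0.182,0,0,0,0],[0.0365,-0.22,0,0,0,0],[0.0415,-0.25,0,0,0,0],[0.0435,-0.2614,0,0,0,0]]]' --fingers 0.07

```text
time_s: 43.65
position: [0.491, -0.3612, 0.209]
tcp_rot: [[-1.0, 0.002, 0.0], [0.002, 1.0, -0.002], [-0.0, -0.002, -1.0]]
force: [0.3, -0.1, -0.9]
opening: 0.804
grasp_force: 0.0
```

Request:
play_rows --motion '[[[0,0,0,0,0,0],[0,0,0,0,0,0],[0,0,0.03,0,0,0],[0,0,0.06,0,0,0],[0,0,0.09,0,0,0],[0,0,0.1,0,0,0],[0,0,0.1,0,0,0],[0,0,0.1,0,0,0]]]'

```text
time_s: 44.32
position: [0.4924, -0.3549, 0.1099]
tcp_rot: [[-1.0, -0.003, -0.0], [-0.003, 1.0, 0.001], [0.0, 0.001, -1.0]]
force: [0.5, -0.2, -0.3]
opening: 0.803
grasp_force: 0.0
```

```bash
python3 - <<'E'
from h import *
go(.491,-.356,.0685)
E
```

```text
row [ 0.0014 -0.0011  0.0414] [ 0.  -0.   0.2] at [ 0.4924 -0.3549  0.1099] t 44.32 open 69.9
```

Request:
play_rows --motion '[[[0.001,-0.001,0.02,0,0,0],[0.001,-0.001,0.035,0,0,0],[0.001,-0.001,0.0405,0,0,0],[0.001,-0.001,0.0405,0,0,0],[0.001,-0.001,0.0405,0,0,0]]]'

```text
time_s: 44.73
position: [0.4917, -0.3577, 0.0705]
tcp_rot: [[-1.0, -0.002, 0.002], [-0.002, 1.0, -0.002], [-0.002, -0.002, -1.0]]
force: [0.5, -0.0, 0.3]
opening: 0.804
grasp_force: 0.0
```

Request:
play_rows --motion '[[[0,0,0,0,0,0],[0,0,0,0,0,0],[0,0,0,0,0,0],[0,0,0,0,0,0],[0,0,0,0,0,0],[0,0,0,0,0,0],[0,0,0,0,0,0],[0,0,0,0,0,0]]]' --fingers 0.0

```text
time_s: 45.4
position: [0.491, -0.3571, 0.0694]
tcp_rot: [[-1.0, -0.002, 0.0], [-0.002, 1.0, 0.0], [-0.0, 0.0, -1.0]]
force: [-0.0, 1.9, 4.1]
opening: 0.518
grasp_force: 29.8
```

Request:
play_rows --motion '[[[0,0,-0.01,0,0,0],[0,0,-0.03,0,0,0],[0,0,-0.055,0,0,0],[0,0,-0.08,0,0,0],[0,0,-0.1,0,0,0],[0,0,-0.1,0,0,0]]]'

```text
time_s: 45.9
position: [0.493, -0.3597, 0.1738]
tcp_rot: [[-1.0, -0.002, 0.006], [-0.002, 1.0, -0.007], [-0.006, -0.007, -1.0]]
force: [1.0, -0.6, -1.1]
opening: 0.52
grasp_force: 29.3
```

```bash
python3 - <<'E'
from h import *
s=bot.read_state();print(s['opening'],s['grasp_force'],s['force']);go(.554,.0436,.168)
E
```

```text
0.5201253702842592 29.33799750918581 [ 1.04294099 -0.57495985 -1.14853059]
row [-0.0618  0.4032  0.0033] [-0.4  0.4  0.1] at [ 0.493  -0.3597  0.1738] t 45.9 open 45.3
```

Request:
play_rows --motion '[[[-0.002,0.012,0,0,0,0],[-0.005,0.035,0,0,0,0],[-0.01,0.067,0,0,0,0],[-0.015,0.099,0,0,0,0],[-0.02,0.131,0,0,0,0],[-0.025,0.163,0,0,0,0],[-0.03,0.195,0,0,0,0],[-0.035,0.227,0,0,0,0]]]'

```text
time_s: 46.57
position: [0.5235, -0.1271, 0.167]
tcp_rot: [[-1.0, -0.002, -0.004], [-0.002, 1.0, 0.002], [0.004, 0.002, -1.0]]
force: [0.2, -0.6, -2.3]
opening: 0.515
grasp_force: 29.3
```

Request:
play_rows --motion '[[[-0.005,0.032,0,0,0,0],[-0.01,0.064,0,0,0,0],[-0.015,0.096,0,0,0,0],[-0.02,0.128,0,0,0,0],[-0.025,0.155,0,0,0,0],[-0.028,0.17,0,0,0,0],[-0.028,0.1736,0,0,0,0],[-0.028,0.1736,0,0,0,0]]]'

```text
time_s: 47.23
position: [0.5513, 0.0451, 0.1674]
tcp_rot: [[-1.0, -0.004, -0.004], [-0.004, 1.0, 0.0], [0.004, 0.0, -1.0]]
force: [0.3, -0.3, -2.2]
opening: 0.517
grasp_force: 29.3
```

Request:
play_rows --motion '[[[0,0,0.02,0,0,0],[0,0,0.045,0,0,0],[0,0,0.07,0,0,0],[0,0,0.088,0,0,0],[0,0,0.09,0,0,0],[0,0,0.09,0,0,0],[0,0,0.09,0,0,0]]]'

```text
time_s: 47.82
position: [0.5534, 0.0426, 0.0794]
tcp_rot: [[-1.0, -0.001, 0.0], [-0.001, 1.0, -0.0], [-0.0, -0.0, -1.0]]
force: [-0.3, 0.0, -1.0]
opening: 0.514
grasp_force: 29.3
```

```bash
python3 - <<'E'
from h import *
s=bot.read_state();print(s['opening'],s['grasp_force'],s['force']);go(.554,.0436,.067)
for n in('wrist','scene'):
  c=cap(n);d=finder.outline_of(n,'flask')
  if d: print(n,round(d[0]['confidence'],2),*fit('flask',[(c,d[0]['pixels'].astype(np.float32))],[.554,.0436],.01))
E
```

```text
0.5144034173821577 29.337031484351286 [-0.2505763   0.01190998 -0.98253558]
row [-0.0006  0.001   0.0124] [-0.  0.  0.] at [0.5534 0.0426 0.0794] t 47.82 open 44.8
wrist 0.67 [0.5521 0.0441] 0.785
scene 0.96 [0.5565 0.0458] 0.865
```

Request:
play_rows --motion '[[[0,0.0005,0.006,0,0,0],[0,0.0005,0.01,0,0,0],[0,0.0005,0.0118,0,0,0],[0,0.0005,0.012,0,0,0],[0,0.0005,0.012,0,0,0]]]'

```text
time_s: 48.43
position: [0.5533, 0.0442, 0.0677]
tcp_rot: [[-1.0, -0.002, 0.001], [-0.002, 1.0, 0.0], [-0.001, 0.0, -1.0]]
force: [-1.0, 0.7, 4.7]
opening: 0.514
grasp_force: 29.9
```

Request:
play_rows --motion '[[[0,0,0,0,0,0],[0,0,0,0,0,0],[0,0,0,0,0,0],[0,0,0,0,0,0],[0,0,0,0,0,0],[0,0,0,0,0,0]]]' --fingers 0.065

```text
time_s: 48.93
position: [0.5531, 0.0439, 0.0669]
tcp_rot: [[-1.0, -0.002, -0.0], [-0.002, 1.0, -0.0], [0.0, -0.0, -1.0]]
force: [-0.3, -1.0, 0.7]
opening: 0.736
grasp_force: 0.0
```

Request:
play_rows --motion '[[[0,0,-0.02,0,0,0],[0,0,-0.06,0,0,0],[0,0,-0.1,0,0,0],[0,0,-0.14,0,0,0],[0,0,-0.18,0,0,0],[0,0,-0.19,0,0,0],[0,0,-0.19,0,0,0],[0,0,-0.19,0,0,0]]]'

```text
time_s: 49.6
position: [0.5526, 0.044, 0.2568]
tcp_rot: [[-1.0, -0.002, -0.0], [-0.002, 1.0, -0.0], [0.0, -0.0, -1.0]]
force: [-0.1, 0.3, -0.6]
opening: 0.744
grasp_force: 0.0
```

```bash
python3 - <<'E'
from h import *
Z=dict(flask=[.553,.044,0],beaker=[.535,-.095,0],cylinder=[.384,-.345,.002])
for n in('wrist','scene'):
  c=cap(n)
  for o in Z:
    d=finder.outline_of(n,o)
    if d: print(n,o,round(d[0]['confidence'],2),*fit(o,[(c,d[0]['pixels'].astype(np.float32))],Z[o][:2],Z[o][2]))
go(.3838,-.345,.26);
E
```

```text
wrist flask 0.58 [0.5523 0.0458] 0.971
wrist beaker 0.95 [ 0.5336 -0.0948] 0.877
scene flask 0.78 [0.5554 0.0471] 0.885
scene beaker 0.97 [ 0.5338 -0.0941] 0.911
scene cylinder 0.6 [ 0.382  -0.3463] 0.882
row [ 0.1695 -0.3887 -0.0039] [ 0.  -0.1  0.1] at [0.5526 0.044  0.2559] t 50.0 open 64.9
```

Request:
play_rows --motion '[[[0.01,-0.023,0,0,0,0],[0.025,-0.057,0,0,0,0],[0.04,-0.092,0,0,0,0],[0.055,-0.126,0,0,0,0],[0.07,-0.161,0,0,0,0],[0.085,-0.195,0,0,0,0],[0.1,-0.23,0,0,0,0],[0.115,-0.264,0,0,0,0]]]' --fingers 0.06

```text
time_s: 50.67
position: [0.4376, -0.2217, 0.2569]
tcp_rot: [[-1.0, -0.002, -0.0], [-0.002, 1.0, 0.0], [0.0, 0.0, -1.0]]
force: [1.0, -0.6, 0.1]
opening: 0.69
grasp_force: 0.0
```

Request:
play_rows --motion '[[[0.015,-0.034,0,0,0,0],[0.03,-0.069,0,0,0,0],[0.043,-0.1,0,0,0,0],[0.051,-0.118,0,0,0,0],[0.054,-0.1245,0,0,0,0],[0.054,-0.1245,0,0,0,0],[0.054,-0.1245,0,0,0,0],[0.054,-0.1245,0,0,0,0]]]'

```text
time_s: 51.33
position: [0.3852, -0.3431, 0.2568]
tcp_rot: [[-1.0, -0.003, -0.0], [-0.003, 1.0, 0.001], [0.0, 0.001, -1.0]]
force: [1.3, 0.1, 0.3]
opening: 0.687
grasp_force: 0.0
```

```bash
python3 - <<'E'
from h import *
c=cap('wrist');d=finder.outline_of('wrist','cylinder')
if d: print(round(d[0]['confidence'],2),*fit('cylinder',[(c,d[0]['pixels'].astype(np.float32))],[.384,-.345],.002))
go(.3833,-.3445,.1385);
E
```

```text
0.78 [ 0.3833 -0.3438] 0.906
row [ 0.0021 -0.0014  0.1185] [ 0.  -0.   0.2] at [ 0.3854 -0.3432  0.257 ] t 51.43 open 59.8
```

Request:
play_rows --motion '[[[0.0015,-0.001,0.025,0,0,0],[0.0015,-0.001,0.055,0,0,0],[0.0015,-0.001,0.085,0,0,0],[0.0015,-0.001,0.108,0,0,0],[0.0015,-0.001,0.118,0,0,0],[0.0015,-0.001,0.118,0,0,0],[0.0015,-0.001,0.118,0,0,0]]]'

```text
time_s: 52.02
position: [0.3839, -0.3455, 0.1394]
tcp_rot: [[-1.0, -0.003, 0.0], [-0.003, 1.0, -0.0], [-0.0, -0.0, -1.0]]
force: [-0.9, -0.9, 1.7]
opening: 0.689
grasp_force: 0.0
```

Request:
play_rows --motion '[[[0,0,0,0,0,0],[0,0,0,0,0,0],[0,0,0,0,0,0],[0,0,0,0,0,0],[0,0,0,0,0,0],[0,0,0,0,0,0],[0,0,0,0,0,0],[0,0,0,0,0,0]]]' --fingers 0.0

```text
time_s: 52.68
position: [0.3834, -0.3459, 0.1394]
tcp_rot: [[-1.0, -0.002, 0.0], [-0.002, 1.0, -0.0], [-0.0, -0.0, -1.0]]
force: [-0.6, 1.9, 4.3]
opening: 0.326
grasp_force: 30.0
```

Request:
play_rows --motion '[[[0,0,-0.015,0,0,0],[0,0,-0.045,0,0,0],[0,0,-0.075,0,0,0],[0,0,-0.09,0,0,0],[0,0,-0.09,0,0,0],[0,0,-0.09,0,0,0]]]'

```text
time_s: 53.18
position: [0.3833, -0.3459, 0.2292]
tcp_rot: [[-1.0, -0.002, 0.001], [-0.002, 1.0, -0.001], [-0.001, -0.001, -1.0]]
force: [0.2, -0.1, -0.7]
opening: 0.326
grasp_force: 30.0
```

```bash
python3 - <<'E'
from h import *
s=bot.read_state();print(s['opening'],s['grasp_force'],s['force']);go(.4863,-.0167,.2265)
E
```

```text
0.32570403360742656 29.995971154421568 [ 0.18761322 -0.12290945 -0.66397836]
row [-0.1035  0.329   0.0024] [-0.1  0.   0.1] at [ 0.3833 -0.3459  0.2292] t 53.18 open 28.3
```

Request:
play_rows --motion '[[[-0.004,0.012,0,0,0,0],[-0.012,0.037,0,0,0,0],[-0.022,0.069,0,0,0,0],[-0.032,0.101,0,0,0,0],[-0.042,0.133,0,0,0,0],[-0.052,0.165,0,0,0,0],[-0.062,0.197,0,0,0,0],[-0.072,0.229,0,0,0,0]]]'

```text
time_s: 53.85
position: [0.4535, -0.1135, 0.227]
tcp_rot: [[-1.0, -0.002, -0.004], [-0.002, 1.0, 0.003], [0.004, 0.003, -1.0]]
force: [0.2, 0.2, -0.5]
opening: 0.321
grasp_force: 30.0
```

Request:
play_rows --motion '[[[-0.01,0.032,0,0,0,0],[-0.02,0.063,0,0,0,0],[-0.028,0.088,0,0,0,0],[-0.0315,0.1,0,0,0,0],[-0.0315,0.1,0,0,0,0],[-0.0315,0.1,0,0,0,0],[-0.0315,0.1,0,0,0,0],[-0.0315,0.1,0,0,0,0]]]'

```text
time_s: 54.52
position: [0.4855, -0.0173, 0.2284]
tcp_rot: [[-1.0, -0.001, -0.002], [-0.001, 1.0, 0.0], [0.002, 0.0, -1.0]]
force: [-0.0, -0.5, -1.5]
opening: 0.324
grasp_force: 30.0
```

Request:
play_rows --motion '[[[0,0,0.02,0,0,0],[0,0,0.045,0,0,0],[0,0,0.07,0,0,0],[0,0,0.08,0,0,0],[0,0,0.08,0,0,0],[0,0,0.08,0,0,0]]]'

```text
time_s: 55.02
position: [0.4859, -0.0175, 0.1487]
tcp_rot: [[-1.0, 0.0, -0.001], [0.0, 1.0, 0.0], [0.001, 0.0, -1.0]]
force: [-0.2, -0.3, -0.6]
opening: 0.326
grasp_force: 30.0
```

```bash
python3 - <<'E'
from h import *
s=bot.read_state();print(s['opening'],s['grasp_force'],s['force']);go(.4863,-.0167,.1373)
for n in('wrist','side'):
  c=cap(n);d=finder.outline_of(n,'cylinder')
  if d: print(n,round(d[0]['confidence'],2),*fit('cylinder',[(c,d[0]['pixels'].astype(np.float32))],[.4863,-.0167],.011))
go(.4863,-.0167,.1373)
E
```

```text
0.32600597985728824 29.99587350524962 [-0.15223702 -0.31792086 -0.63296113]
row [-0.0005  0.0008  0.0114] [ 0.  -0.1 -0. ] at [ 0.4859 -0.0175  0.1487] t 55.02 open 28.4
wrist 0.58 [ 0.4852 -0.016 ] 0.684
side 0.93 [ 0.4878 -0.0119] 0.668
row [0.0009 0.0005 0.0129] [-0.   0.1  0.1] at [ 0.4872 -0.0172  0.1502] t 55.22 open 28.4
```

Request:
play_rows --motion '[[[0.0005,0.0005,0.006,0,0,0],[0.0005,0.0005,0.01,0,0,0],[0.0005,0.0005,0.0115,0,0,0],[0.0005,0.0005,0.0122,0,0,0],[0.0005,0.0005,0.0122,0,0,0]]]'

```text
time_s: 55.63
position: [0.486, -0.016, 0.1378]
tcp_rot: [[-1.0, -0.002, 0.001], [-0.002, 1.0, -0.0], [-0.001, -0.0, -1.0]]
force: [-1.4, 0.5, 7.7]
opening: 0.324
grasp_force: 30.0
```

Request:
play_rows --motion '[[[0,0,0,0,0,0],[0,0,0,0,0,0],[0,0,0,0,0,0],[0,0,0,0,0,0],[0,0,0,0,0,0],[0,0,0,0,0,0],[0,0,0,0,0,0]]]' --fingers 0.06

```text
time_s: 56.22
position: [0.4857, -0.0161, 0.1367]
tcp_rot: [[-1.0, -0.002, -0.0], [-0.002, 1.0, 0.0], [0.0, 0.0, -1.0]]
force: [-0.3, -0.5, -0.2]
opening: 0.675
grasp_force: 0.0
```

Request:
play_rows --motion '[[[0,0,-0.02,0,0,0],[0,0,-0.06,0,0,0],[0,0,-0.1,0,0,0],[0,0,-0.14,0,0,0],[0,0,-0.16,0,0,0],[0,0,-0.16,0,0,0],[0,0,-0.16,0,0,0],[0,0,-0.16,0,0,0]]]'

```text
time_s: 56.88
position: [0.4847, -0.0158, 0.2957]
tcp_rot: [[-1.0, -0.002, -0.002], [-0.002, 1.0, 0.001], [0.002, 0.001, -1.0]]
force: [-0.9, 1.1, -0.3]
opening: 0.689
grasp_force: 0.0
```

```bash
python3 - <<'E'
from h import *
Z=dict(cylinder=[.486,-.0167,0],flask=[.553,.044,0],beaker=[.535,-.095,0],reagent_bottle=[.554,.334,.047])
for n in('wrist','scene','side'):
  c=cap(n)
  for o in Z:
    d=finder.outline_of(n,o)
    if d: print(n,o,round(d[0]['confidence'],2),*fit(o,[(c,d[0]['pixels'].astype(np.float32))],Z[o][:2],Z[o][2]))
  for d in finder.recognise(n,'stopper_bottle')[:1]: print(n,d)
E
```

```text
wrist cylinder 0.78 [ 0.4854 -0.0146] 0.894
wrist flask 0.57 [0.5522 0.0464] 0.913
wrist beaker 0.69 [ 0.5338 -0.0937] 0.857
wrist reagent_bottle 0.77 [0.5553 0.337 ] 0.89
scene cylinder 0.6 [ 0.4838 -0.0169] 0.871
scene flask 0.71 [0.5551 0.0477] 0.37
scene beaker 0.6 [ 0.5369 -0.0938] 0.882
scene reagent_bottle 0.52 [0.5537 0.3338] 0.886
scene {'at': [0.651, 0.0746, 0.0336], 'confidence': 0.5}
side cylinder 0.88 [ 0.4875 -0.0114] 0.804
side flask 0.8 [0.5542 0.0501] 0.808
side beaker 0.88 [ 0.536  -0.0874] 0.901
side reagent_bottle 0.55 [0.5574 0.3311] 0.899
```

All positions agree with the starting measurements to within 2–3 mm, and the arm is clear.

```bash
python3 -c "
from h import *
print(bot.hand_in())"
```

```text
the job is handed in; nothing more can be done
None
```

The job is handed in: the reagent bottle stands on the middle of the weighing plate, and the cylinder, flask and beaker are back upright within about 3 mm of their starting spots; the stoppered bottle, by one low-confidence sighting, appears unmoved, and hand-in returned no verdict.

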